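# Close and latch the sticking lid of the pickle case

## Robot

A 6-joint arm with a two-finger parallel gripper is mounted at the origin on the work surface. World frame = base frame: x ahead of the robot, y to its left, z up, the work surface at z = 0. Lengths are in mm, angles in degrees, forces in N, time in s.
With the tool pointing down it reaches from about 300 to 850 mm from the base axis. Payload 4.2 kg.
Tool frame: the origin (TCP) lies midway between the tips of the shut fingers; the grasp point (between the pads) lies env.grip_depth behind it (env.grip_depth is the distance from the TCP to the grasp point, in mm); z points along the fingers, y is the direction in which the jaws open and shut (so a half turn about z gives the same grasp; the last joint's range is limited). The gripper opens to 91 mm and grips with 3 to 60 N. Pads are 32 mm wide; open, the fingers measure 118 mm over their backs; the gripper's body (76 mm by 178 mm) begins 60 mm behind the grasp point.
Start: joints at [-1.146, 18.312, 89.639, -0, 72.044, -1.146], TCP at [575.016, 0, 213.976] pointing down, gripper open.
Joint ranges: [-177.97, 177.97], [-48.28, 115.42], [12.27, 149.76], [-77.06, 257.06], [2.81, 150.46], [-146.56, 146.56]. Speed limits (degrees/s): [147.25, 147.25, 180, 180, 180, 180].

## Interface

Orientations are given as [roll, pitch, yaw] about the fixed x, y, z axes, in that order (R = Rz(yaw) Ry(pitch) Rx(roll)).
In Python, from workcell import env, cams, spotter gives the robot as it stands.
- The arm moves only by the tool apply_moves, never from a script. Its argument "plan" is a list of rows, each an object with "jaw": the closure, from 0 (fully open) to 1 (shut); "delta_pos": the shift along the tool's x, y, z in mm, a list of three; "spin": the turn about the tool's z in rad. In form: [{"jaw": jaw, "delta_pos": [dx, dy, dz], "spin": spin}, ...]. A call has exactly 8 rows; each row is the pose to reach, as a shift and turn from the pose measured when the call began, along the tool's axes at that moment; what a row does not reach only later rows make up. A row lasts 1/8 s, in which the tool goes at most 62.5 mm and 10.7 degrees, less where a joint would pass 70% of its speed; a pose out of reach is approached as far as the arm can. A call with a gripper value outside its range is refused whole. The fingers move at their own pace and stop on an object; "squeeze" is the grip in N (left out, the last holds). Time passes only in rows, so rows that repeat a pose let the fingers close, or fill a call up. It gives the time, the measured TCP pose, the force and the opening at its end, in the units of the state.
- env.state(): the state, without advancing time (a new reading comes with each control period).
- cams.grab_frame(name): name is "scene" or "side" or "wrist"; returns the picture (420x560x3 uint8, red, green, blue); there is no depth.
- cams.calibration(name): a dict with "camera_matrix" (3x3 intrinsics, pixels), "rvec" (rotation vector, rad) and "tvec" (3), from world to camera coordinates, as OpenCV has them. Camera axes: x right, y down, z forward; pixel columns grow to the right and rows downward; lengths in mm; the calibration is good to about 2 mm. A picture is of the moment at which its call begins: read the wrist's pose just before it. calibration takes no time and is no camera call; for the wrist camera it gives the pose at the moment of the call.
- env.job_done(): hands the job in, once; it reports no verdict.
Trained networks look in the newest picture that a camera, given by its name, has taken for a name from the list of things; names that differ only in an ending like _2 or _b are one class to them, and where a whole thing is asked for, a point or a joint stands for the part that bears it (a point fixed in the world has none). Each returns a list of dicts, best first, with "confidence" (0 to 1); they miss things now and then, are a little off and sometimes report something else, mostly with a low value. They report only what shows in the picture. A call takes as long as a camera call.
- spotter.masks_of(camera, target): "region" (420x560 bool, what is visible of it) and "extent" ([left, top, right, bottom] in pixels, round what is visible of it).
The state is a dict: "time_s": time; "qpos": joint angles; "qvel": joint speeds; "effort": joint torques, N m; "ee_pos": TCP position; "ee_rot": TCP orientation; "force": force on the tool from outside, world axes, zero at the start; "torque": the same for the moment, N m; "gripper_width": finger opening in mm.
Only numpy, scipy, OpenCV 4.12 (cv2) and the standard library are available. Lean on these libraries where they do the work, as an engineer would, in place of code of your own. Each camera call takes 0.05 s, during which the arm holds its last target.

## Task

Close the pickle case: slide its wooden lid away from you until both ends are home and it beds firmly against the stop strip on the far wall, then turn the dark wooden turn-button in behind the lid's batten so that it cannot slide back. The lid is salt-stiff and cocks and binds in its grooves if one end gets ahead, so work it along gently, a bit at one end and then at the other; never force it when it binds, and leave the things beside the case where they stand.

Things in the scene. Friction and masses are not known exactly. Their poses are not given: they have to be found in the camera images.
- case: Pickle case: fixed open-topped cedar box, 290 mm deep (x), 484 mm wide (y), 108 mm high. Origin: centre of its underside; x points from its near side to its far wall (the way the lid closes), y to its left end, z up. At each end a 42 mm wide capping strip (200 to 242 mm off the middle, top at z = 108 mm) covers the groove of the lid. Near half: fixed deck under the lid; far half: open compartment.
- lid: Sliding lid: pale board, 0.95 kg, 130 mm in x, 428 mm in y, 16 mm thick, lying in the grooves, upper face 94 mm above the table. Origin: centre of its underside; axes as the case's when square. It starts 60 to 100 mm short of home, square within 0.01 rad. It has 2.6 to 4.4 mm play at each end (not known which): one end may lead the other by 15 to 30 mm, then it binds hard.
- batten (a point): Middle of the near face of the lid's raised batten (the face to push): x = -50 mm, y = 0, z = +35 mm of the lid. Smooth, waxed. The batten is 20 mm thick in x, 370 mm long in y (ends at y = +-185 mm) and stands 38 mm above the board, its top 132 mm above the table. Nothing is behind it but the bare board (15 mm of it) and the deck, 76 mm above the table.
- lid_left (a point): Point on the lid's far edge near its left end: x = +65, y = +190, z = +16 mm of the lid. Home it bears on a hardwood stop strip, 400 mm long, along the far wall's inner face. Every case's strip is swollen differently: its face, a hard stop, is anywhere from x = 119.5 to 126.5 mm of the case, so that home is found by feel. The lid is bedded when pressed on it with 4 N or more.
- lid_right (a point): Point on the lid's far edge near its right end: x = +65, y = -190, z = +16 mm of the lid. One end of the lid, not known which, drags far more: pushed near it the batten slides at some 4 to 8 N, near the other at 1 to 3 N. Bound, it stays put however hard the leading end is pushed; a push of up to 20 N at the lagging end frees it. Pushed in the middle it twists and sticks. Over 25 N harms the wood.
- latch_pivot (a point): Top of the turn-button on its pivot, on the left capping strip at x = -9, y = +221 mm of the case, 130.5 mm above the table. The turn-button is a dark wooden bar lying on the strip, 18 mm wide, 22 mm high (108.5 to 130.5 mm above the table), reaching 65 mm from the pivot to its tip and 7 mm the other way.
- latch_tip (a point): Top of the turn-button's free tip, 65 mm from the pivot.
- latch (a joint): Angle of the turn-button, rad. 0: along the strip, tip towards the case's near side, out of the way (starts within -0.15 to 0.3). It grows counter-clockwise seen from above, the tip swinging inwards over the lid; 1.57: square across, 4 to 12 mm behind the batten of the closed lid (stop at 1.6). A batten that is not home is in the way. Stiff: 2 to 3 N at the tip; stays where left.
- cup: Bystander: white cup, 72 mm across, 85 mm high; origin under its centre.
- can: Bystander: plain metal can, 68 mm across, 100 mm high; origin under its centre.
- brush: Bystander: wooden-handled brush lying on the table, about 200 mm long.
- jar: Bystander: glass jar with a white cap, 76 mm across, 110 mm high; origin under its centre.
- block: Bystander: small wooden block, 90 x 50 x 30 mm; origin under its centre.

How it is judged (in metres and radians):
On the way:
1. the lid is bedded: pressed against the stop strip with at least 4 N, both ends home, square within 0.012 rad (4 mm from end to end) (x of each of lid_left, lid_right in the frame of case above 0.1165 m and angle between the x axis of lid and the x axis of case, either way round below 0.012 rad and contact force between lid and stop_c0 above 4 N).
At the end, for the whole second after the job is handed in: The lid lies at rest at its stop, both far corners beyond 116.5 mm in the case (3 mm short of the nearest the stop strip can be) and square within 0.012 rad, and the turn-button points inwards behind the batten (joint above 1.4 rad; square is 1.57) (x of each of lid_left, lid_right in the frame of case above 0.1165 m and angle between the x axis of lid and the x axis of case, either way round below 0.012 rad and value of joint latch above 1.4 rad and linear speed of lid below 0.01 m/s); the robot touches nothing.
It fails at once if the lid is forced: the robot presses on it with more than 25 N (contact force between any of the fingers, the arm and lid above 25 N).
It fails at once if a thing beside the case is pushed more than 30 mm (distance of any of can, brush, jar, cup, block from where it was at the start of the episode above 0.03 m).
It also fails if it takes over 69 s, if anything falls off the work surface, if the arm or the gripper's body presses on something with over 40 N, if the wrist force passes 120 N, or if a joint passes its speed limit or range.

## Working session

There is one attempt and no reset: what is moved stays moved. The work goes in short steps, Python scripts to look and compute and a tool call to move; the robot and the scene stay as the last step left them, time stands still between calls to the robot, and variables do not carry over. Pictures are saved under pics/ and viewed, and the job is handed in when it is done.

Besides the shell and the picture viewer there is one more tool, called after ">>>" in YAML: its name, and indented under it one key for each argument. apply_moves: Moves the arm, as the interface text tells. Its arguments: {"type":"object","properties":{"plan":{"type":"array"},"squeeze":{"type":"number"}},"required":["plan"]}

```bash
ls; mkdir -p pics
python3 - <<'E'
from workcell import env,cams,spotter
import cv2
s=env.state();print(s)
for n in("scene","side","wrist"):
    im=cams.grab_frame(n);cv2.imwrite(f"pics/{n}0.png",im[:,:,::-1])
    print(n,cams.calibration(n))
print(env.grip_depth)
E
```

```text
pics
{'time_s': 0.0, 'qpos': array([-1.14643697e+00,  1.83512513e+01,  8.97076094e+01, -1.88173515e-04,
        7.20454509e+01, -1.14730430e+00]), 'qvel': array([ 0.0146106 , -0.01038377,  0.00139246,  0.04528303,  0.09762423,
        0.03332455]), 'effort': array([-5.01459035e-04, -4.12465632e+01, -2.31973493e+01,  7.28826877e-02,
        4.58198413e-02, -1.41870069e-04]), 'ee_pos': array([5.74473385e+02, 5.02401796e-03, 2.13116059e+02]), 'ee_rot': array([-1.79895706e+02, -1.90975135e-03,  9.00009238e+01]), 'force': array([0.06663057, 0.31460952, 0.61889069]), 'torque': array([-0.02880198,  0.01501267,  0.00568731]), 'gripper_width': 91.08345639726048}
scene {'camera_matrix': array([[541.31781656,   0.        , 274.64047838],
       [  0.        , 541.31781656, 207.89687797],
       [  0.        ,   0.        ,   1.        ]]), 'rvec': array([ 0.98550678,  2.6813605 , -0.7720207 ]), 'tvec': array([ 420.70604752, -236.05779673, 1743.78965469])}
side {'camera_matrix': array([[405.89312478,   0.        , 273.91040662],
       [  0.        , 405.89312478, 213.21295887],
       [  0.        ,   0.        ,   1.        ]]), 'rvec': array([ 2.3940237 , -0.32307895,  0.1358144 ]), 'tvec': array([-523.86737235,  167.75204131, 1136.77973493])}
wrist {'camera_matrix': array([[362.31387343,   0.        , 275.10343754],
       [  0.        , 362.31387343, 209.41208077],
       [  0.        ,   0.        ,   1.        ]]), 'rvec': array([-2.86497517e+00, -4.29870113e-05,  2.15725299e-04]), 'tvec': array([-574.67800586,  -31.13030228,  390.51737217])}
18.8
```

View pics.

View pics/scene0.png

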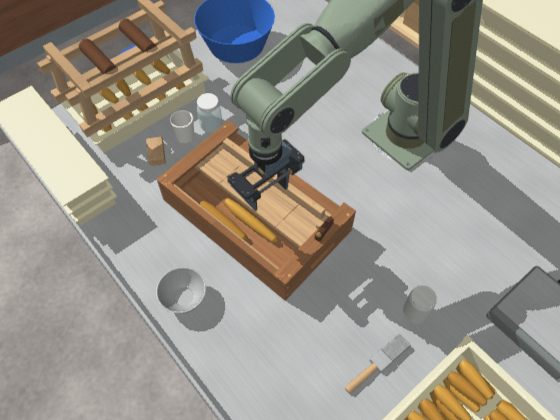

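View pics/side0.png

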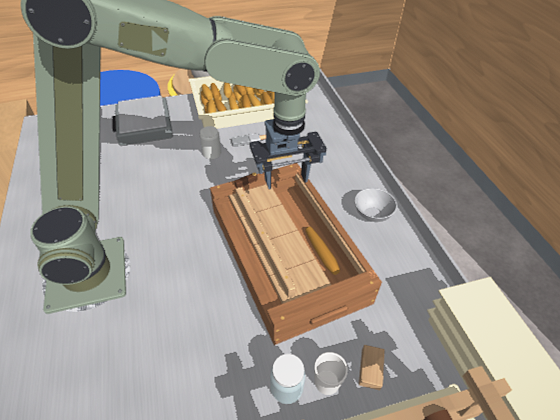

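View pics/wrist0.png

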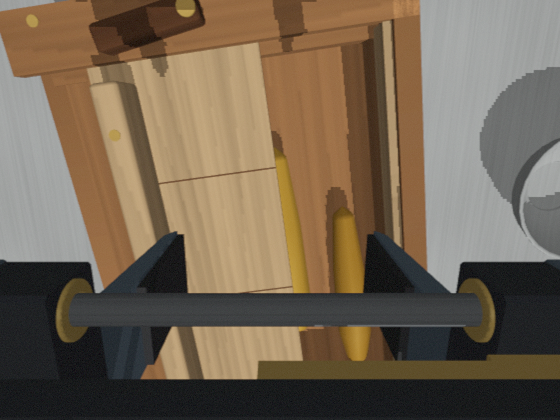

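Run:
```python
import cv2
a=cv2.imread('pics/scene0.png')[110:310,140:370];cv2.imwrite('pics/a.png',cv2.resize(a,None,fx=3,fy=3,interpolation=cv2.INTER_CUBIC)[:600])
a=cv2.imread('pics/side0.png')[160:350,200:400];cv2.imwrite('pics/b.png',cv2.resize(a,None,fx=3,fy=3,interpolation=cv2.INTER_CUBIC))
```

```text
(no output)
```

View pics/a.png

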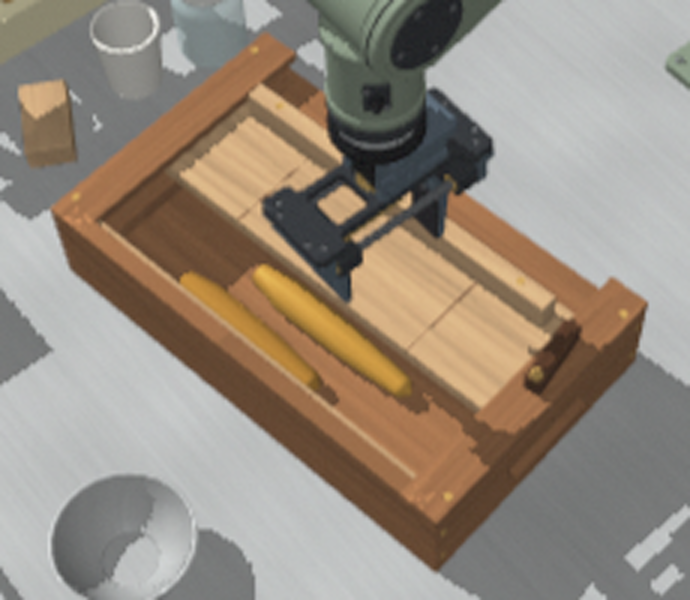

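View pics/b.png

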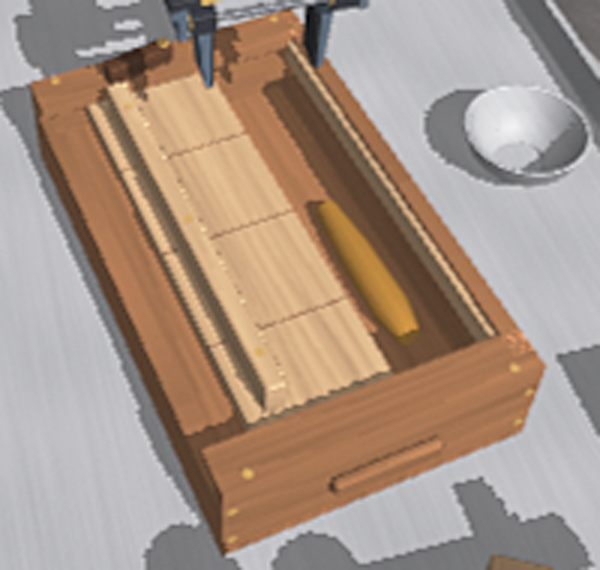

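```bash
cat > h.py <<'E'
import numpy as np,cv2
from workcell import env,cams,spotter
from scipy.optimize import least_squares
def proj(n,P,c=None):
    c=c or cams.calibration(n)
    return cv2.projectPoints(np.array(P,float).reshape(-1,1,3),c['rvec'],c['tvec'],c['camera_matrix'],None)[0][:,0]
def ray(n,uv,z,c=None):
    c=c or cams.calibration(n);R=cv2.Rodrigues(c['rvec'])[0];o=-R.T@c['tvec'].reshape(3)
    d=R.T@np.linalg.inv(c['camera_matrix'])@np.array([uv[0],uv[1],1.]);return o+d*(z-o[2])/d[2]
def tw(p,P):
    x,y,a=p;P=np.array(P,float).reshape(-1,3);c,s=np.cos(a),np.sin(a)
    return np.c_[x+c*P[:,0]-s*P[:,1],y+s*P[:,0]+c*P[:,1],P[:,2]]
def tc(p,W):
    x,y,a=p;W=np.array(W,float).reshape(-1,3);c,s=np.cos(a),np.sin(a);d=W-[x,y,0]
    return np.c_[c*d[:,0]+s*d[:,1],-s*d[:,0]+c*d[:,1],d[:,2]]
def fit(obs,p0=(575,0,0)):
    f=lambda p:np.concatenate([(proj(n,tw(p,P))[0]-uv) for n,P,uv in obs])
    r=least_squares(f,p0,x_scale=[1,1,.01],loss='soft_l1',f_scale=1.5);return r.x,f(r.x).reshape(-1,2)
E
python3 - <<'E'
from h import *
A=lambda u,v:(140+u/3,110+v/3)
B=lambda u,v:(200+u/3,160+v/3)
obs=[('scene',(145,-242,108),A(55,212)),('scene',(145,242,108),A(437,515)),('scene',(-145,242,108),A(647,303)),('scene',(-145,-242,108),A(265,35)),
('side',(-145,-242,108),B(222,492)),('side',(145,-242,108),B(545,362)),('side',(-145,242,108),B(32,85)),('side',(-145,-200,108),B(205,450)),
('side',(-145,-242,0),B(225,552)),('scene',(145,242,0),A(440,570)),('scene',(145,-242,0),A(68,272))]
p,r=fit(obs);print(p,np.degrees(p[2]));print(r.round(1))
# batten: near face top at z132; side crop left end/right end
for n,uv in [('side',B(110,83)),('side',B(270,405))]:print('batten',tc(p,ray(n,uv,132)))
for n,uv in [('scene',A(262,85)),('scene',A(553,300)),('scene',A(545,315))]:print('b',tc(p,ray(n,uv,132)))
W=cams.calibration('wrist')
for uv in [(85,86),(124,84),(100,150)]: print('w',tc(p,ray('wrist',uv,132)))
for uv in [(262,45),(290,200)]: print('w lid far',tc(p,ray('wrist',uv,94)))
print('latch tip',[tc(p,ray('wrist',uv,130.5)).round(1) for uv in [(95,22),(186,8)]])
print('B lid far',[tc(p,ray('side',B(*uv),94)).round(1) for uv in [(388,370),(215,85),(293,210)]])
print(tw(p,[(-150,130,132),(-150,-130,132),(-9,221,130)]))
E
```

```text
[ 5.57983316e+02 -7.89428454e+01  1.47479891e-01] 8.449975291742529
[[-2.4 -0.7]
 [ 0.5  2.6]
 [ 0.2 -1.1]
 [-1.  -1. ]
 [ 0.7  0.4]
 [ 0.2 -0.2]
 [-1.9 -1.1]
 [-1.  -0.9]
 [-0.7  0.6]
 [-0.9  0.8]
 [ 0.2  0.1]]
batten [[-76.37440224 183.37631762 132.        ]]
batten [[ -87.3871775  -199.79927738  132.        ]]
b [[ -82.64424254 -179.29427645  132.        ]]
b [[-75.85565144 185.67116731 132.        ]]
b [[-59.05199841 190.05350215 132.        ]]
w [[-82.69856661 182.82846209 132.        ]]
w [[-56.93011649 180.26256387 132.        ]]
w [[-84.54691681 140.71629507 132.        ]]
w lid far [[ 36.25800804 196.11153345  94.        ]]
w lid far [[40.66018024 76.2352409  94.        ]]
latch tip [array([[-66. , 219.3, 130.5]]), array([[ -7.2, 218.7, 130.5]])]
B lid far [array([[  27.7, -189.8,   94. ]]), array([[ 31.6, 175.4,  94. ]]), array([[31.5, -3.6, 94. ]])]
[[ 390.50867457   27.6040672   132.        ]
 [ 428.71459538 -229.57351272  132.        ]
 [ 516.60598217  138.33558492  130.        ]]
```

```bash
cat >> h.py <<'E'
p=np.array([557.98,-78.94,0.1475])
from scipy.spatial.transform import Rotation as Ro
def rep(tgt=None):
    s=env.state();R=Ro.from_euler('xyz',s['ee_rot'],degrees=True).as_matrix()
    c=tc(p,s['ee_pos'])[0];cs,sn=np.cos(p[2]),np.sin(p[2]);F=s['force']
    print('t',round(s['time_s'],2),'case',c.round(1),'Fcase',np.round([cs*F[0]+sn*F[1],-sn*F[0]+cs*F[1],F[2]],1),'rot',s['ee_rot'].round(2),'w',round(s['gripper_width'],1))
    if tgt is not None:print('d',(R.T@(tw(p,tgt)[0]-s['ee_pos'])).round(1))
E
python3 - <<'E'
from h import *
rep((-112,150,140)); rep((-112,150,106))
E
```

```text
t 0.15 case [ 28.1  75.6 213.3] Fcase [ 0.2  0.1 -0.9] rot [-179.92   -0.     90.  ] w 91.4
d [  53.  -149.4   73.5]
t 0.15 case [ 28.1  75.6 213.3] Fcase [ 0.2  0.1 -0.9] rot [-179.92   -0.     90.  ] w 91.4
d [  53.  -149.3  107.5]
```

>>> apply_moves:
  plan:
    - {"jaw":1,"delta_pos":[15,-45,0],"spin":-0.05}
    - {"jaw":1,"delta_pos":[35,-95,10],"spin":-0.1}
    - {"jaw":1,"delta_pos":[53,-149,25],"spin":-0.147}
    - {"jaw":1,"delta_pos":[53,-149,50],"spin":-0.147}
    - {"jaw":1,"delta_pos":[53,-149,80],"spin":-0.147}
    - {"jaw":1,"delta_pos":[53,-149,100],"spin":-0.147}
    - {"jaw":1,"delta_pos":[53,-149,108],"spin":-0.147}
    - {"jaw":1,"delta_pos":[53,-149,108],"spin":-0.147}
  squeeze: 20

```text
time_s: 1.15
ee_pos: [425.4, 53.0, 105.4]
ee_rot: [-179.9, -0.0, 98.4]
force: [-0.8, -0.1, -0.6]
gripper_width: 13.9
```

Run:
```python
from h import *
for n in("side","wrist"):
    im=cams.grab_frame(n);cv2.imwrite(f"pics/{n}1.png",im[:,:,::-1])
rep((-100,150,106))
print('wrist pts',proj('wrist',tw(p,[(-80,185,132),(-80,100,132),(-9,221,130.5),(145,242,108)])).round())
```

```text
t 1.25 case [-111.   149.9  106.2] Fcase [ 0.1 -0.7  0.2] rot [ 1.800e+02 -1.000e-02  9.842e+01] w 5.6
d [ 0.1 11.   0.2]
wrist pts [[350. 210.]
 [340. 381.]
 [534. 121.]
 [860.  70.]]
```

View pics/wrist1.png

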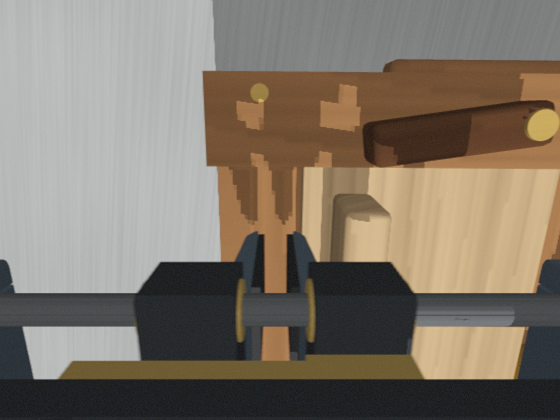

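View pics/side1.png

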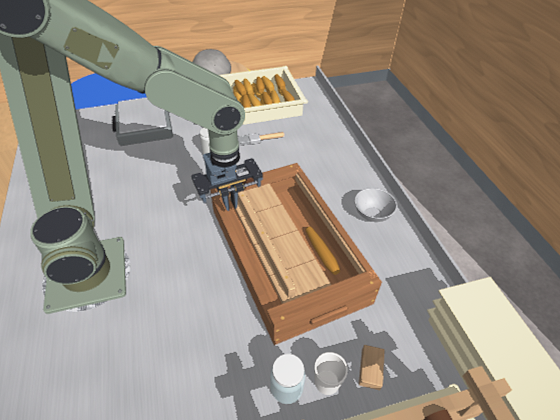

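>>> apply_moves:
  plan:
    - {"jaw":1,"delta_pos":[0,2,0],"spin":0}
    - {"jaw":1,"delta_pos":[0,4,0],"spin":0}
    - {"jaw":1,"delta_pos":[0,6,0],"spin":0}
    - {"jaw":1,"delta_pos":[0,8,0],"spin":0}
    - {"jaw":1,"delta_pos":[0,10,0],"spin":0}
    - {"jaw":1,"delta_pos":[0,11,0],"spin":0}
    - {"jaw":1,"delta_pos":[0,12,0],"spin":0}
    - {"jaw":1,"delta_pos":[0,12,0],"spin":0}

```text
time_s: 2.25
ee_pos: [438.0, 54.8, 106.1]
ee_rot: [180.0, -0.0, 98.4]
force: [-0.2, -1.0, 0.1]
gripper_width: 0.7
```

Run:
```python
from h import *
im=cams.grab_frame('wrist');cv2.imwrite("pics/wrist2.png",im[:,:,::-1])
rep()
```

```text
t 2.3 case [-99.1 149.9 106.1] Fcase [-0.2  0.1  0.5] rot [-1.800e+02 -1.000e-02  9.842e+01] w 0.2
```

View pics/wrist2.png

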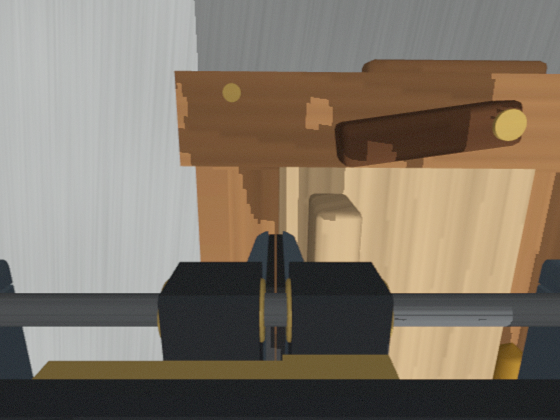

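>>> apply_moves:
  plan:
    - {"jaw":1,"delta_pos":[0,1.5,0],"spin":0}
    - {"jaw":1,"delta_pos":[0,3,0],"spin":0}
    - {"jaw":1,"delta_pos":[0,4.5,0],"spin":0}
    - {"jaw":1,"delta_pos":[0,5.5,0],"spin":0}
    - {"jaw":1,"delta_pos":[0,6.5,0],"spin":0}
    - {"jaw":1,"delta_pos":[0,7.5,0],"spin":0}
    - {"jaw":1,"delta_pos":[0,8.5,0],"spin":0}
    - {"jaw":1,"delta_pos":[0,9.5,0],"spin":0}

```text
time_s: 3.3
ee_pos: [444.4, 55.9, 105.6]
ee_rot: [-179.6, -0.0, 98.4]
force: [-7.7, -1.5, 4.6]
gripper_width: 0.6
```

Run:
```python
from h import *
im=cams.grab_frame('wrist');cv2.imwrite("pics/wrist3.png",im[:,:,::-1])
rep()
```

```text
t 3.35 case [-92.3 150.1 105.7] Fcase [-6.2  0.9  3.7] rot [-1.7965e+02 -3.0000e-02  9.8410e+01] w -0.0
```

View pics/wrist3.png

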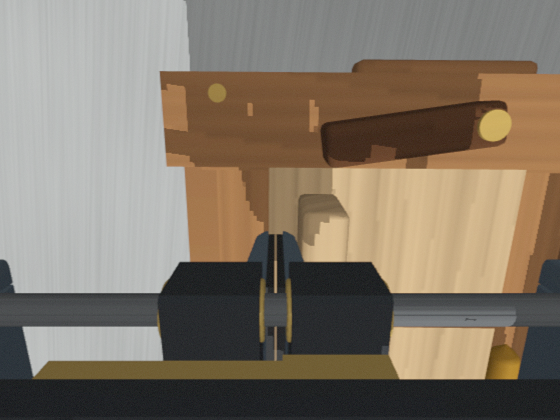

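>>> apply_moves:
  plan:
    - {"jaw":1,"delta_pos":[0,3,0],"spin":0}
    - {"jaw":1,"delta_pos":[0,4.5,0],"spin":0}
    - {"jaw":1,"delta_pos":[0,6,0],"spin":0}
    - {"jaw":1,"delta_pos":[0,7,0],"spin":0}
    - {"jaw":1,"delta_pos":[0,8,0],"spin":0}
    - {"jaw":1,"delta_pos":[0,9,0],"spin":0}
    - {"jaw":1,"delta_pos":[0,10,0],"spin":0}
    - {"jaw":1,"delta_pos":[0,10,0],"spin":0}

```text
time_s: 4.35
ee_pos: [451.9, 57.5, 105.1]
ee_rot: [-179.3, -0.1, 98.4]
force: [-6.1, 0.6, 2.4]
gripper_width: 0.2
```

Run:
```python
from h import *
rep((-106,150,106));rep((-106,-150,106))
```

```text
t 4.35 case [-84.9 150.5 105.1] Fcase [-5.9  1.5  2.4] rot [-1.7932e+02 -8.0000e-02  9.8380e+01] w 0.2
d [ -0.5 -21.1  -0.7]
t 4.35 case [-84.9 150.5 105.1] Fcase [-5.9  1.5  2.4] rot [-1.7932e+02 -8.0000e-02  9.8380e+01] w 0.2
d [-300.5  -20.7   -1.1]
```

>>> apply_moves:
  plan:
    - {"jaw":1,"delta_pos":[0,-20,0],"spin":0}
    - {"jaw":1,"delta_pos":[-60,-21,0],"spin":0}
    - {"jaw":1,"delta_pos":[-120,-21,0],"spin":0}
    - {"jaw":1,"delta_pos":[-180,-21,0],"spin":0}
    - {"jaw":1,"delta_pos":[-240,-21,0],"spin":0}
    - {"jaw":1,"delta_pos":[-300,-20,-1],"spin":0}
    - {"jaw":1,"delta_pos":[-300,-16,-1],"spin":0}
    - {"jaw":1,"delta_pos":[-300,-14,-1],"spin":0}

```text
time_s: 5.35
ee_pos: [481.8, -241.0, 105.5]
ee_rot: [-179.3, -0.1, 98.3]
force: [0.3, 0.1, -0.5]
gripper_width: 1.0
```

Run:
```python
from h import *
im=cams.grab_frame('wrist');cv2.imwrite("pics/wrist4.png",im[:,:,::-1])
rep((-85,-150,106))
```

```text
t 5.4 case [ -98.9 -148.5  105.6] Fcase [ 0.5  0.1 -0.5] rot [-1.7932e+02 -1.2000e-01  9.8420e+01] w 0.4
d [-1.5 13.9 -0.6]
```

View pics/wrist4.png

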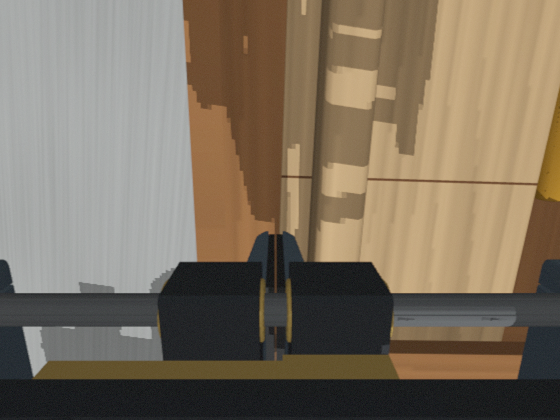

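>>> apply_moves:
  plan:
    - {"jaw":1,"delta_pos":[0,3,0],"spin":0}
    - {"jaw":1,"delta_pos":[0,6,0],"spin":0}
    - {"jaw":1,"delta_pos":[0,9,0],"spin":0}
    - {"jaw":1,"delta_pos":[0,12,0],"spin":0}
    - {"jaw":1,"delta_pos":[0,15,0],"spin":0}
    - {"jaw":1,"delta_pos":[0,18,0],"spin":0}
    - {"jaw":1,"delta_pos":[0,21,0],"spin":0}
    - {"jaw":1,"delta_pos":[0,24,0],"spin":0}

```text
time_s: 6.4
ee_pos: [505.9, -237.0, 105.2]
ee_rot: [-179.3, -0.1, 98.4]
force: [-3.0, -1.6, -0.5]
gripper_width: 0.7
```

Run:
```python
from h import *
im=cams.grab_frame('wrist');cv2.imwrite("pics/wrist5.png",im[:,:,::-1])
rep((-85,150,106))
```

```text
t 6.45 case [ -74.2 -148.7  105.2] Fcase [-2.  -1.   0.9] rot [-1.7936e+02 -1.0000e-01  9.8420e+01] w 0.7
d [ 2.987e+02 -1.090e+01 -1.000e-01]
```

View pics/wrist5.png

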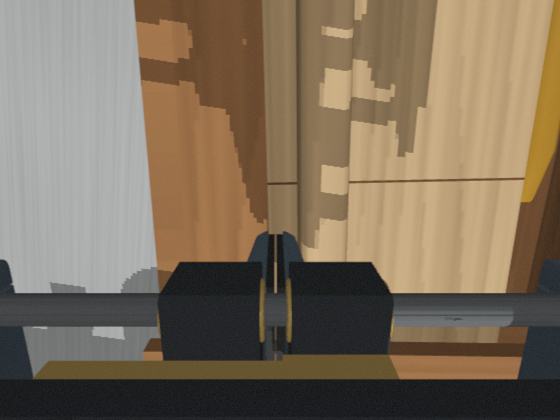

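>>> apply_moves:
  plan:
    - {"jaw":1,"delta_pos":[0,-22,0],"spin":0}
    - {"jaw":1,"delta_pos":[60,-24,0],"spin":0}
    - {"jaw":1,"delta_pos":[120,-24,0],"spin":0}
    - {"jaw":1,"delta_pos":[180,-24,0],"spin":0}
    - {"jaw":1,"delta_pos":[240,-24,0],"spin":0}
    - {"jaw":1,"delta_pos":[299,-21,0],"spin":0}
    - {"jaw":1,"delta_pos":[299,-15,0],"spin":0}
    - {"jaw":1,"delta_pos":[299,-12,0],"spin":0}

```text
time_s: 7.45
ee_pos: [451.7, 57.4, 106.1]
ee_rot: [-179.4, -0.1, 98.5]
force: [-0.5, -0.7, 0.3]
gripper_width: 0.5
```

Run:
```python
from h import *
rep((-64,150,106))
```

```text
t 7.45 case [-85.1 150.5 106.1] Fcase [-0.6 -0.6  0.3] rot [-1.7944e+02 -1.1000e-01  9.8460e+01] w 0.5
d [-0.5 21.1 -0.1]
```

Push the left end on by about 20 mm.

>>> apply_moves:
  plan:
    - {"jaw":1,"delta_pos":[0,3,0],"spin":0}
    - {"jaw":1,"delta_pos":[0,6,0],"spin":0}
    - {"jaw":1,"delta_pos":[0,9,0],"spin":0}
    - {"jaw":1,"delta_pos":[0,12,0],"spin":0}
    - {"jaw":1,"delta_pos":[0,15,0],"spin":0}
    - {"jaw":1,"delta_pos":[0,18,0],"spin":0}
    - {"jaw":1,"delta_pos":[0,20,0],"spin":0}
    - {"jaw":1,"delta_pos":[0,22,0],"spin":0}

```text
time_s: 8.45
ee_pos: [470.5, 59.7, 105.3]
ee_rot: [-179.0, -0.2, 98.3]
force: [-7.0, 1.2, 3.4]
gripper_width: 0.6
```

Run:
```python
from h import *
rep((-64,-150,106))
```

```text
t 8.45 case [-66.1 149.9 105.3] Fcase [-6.7  2.2  3.4] rot [-1.7904e+02 -1.7000e-01  9.8320e+01] w 0.6
d [-299.9    2.8   -1.7]
```

>>> apply_moves:
  plan:
    - {"jaw":1,"delta_pos":[0,-20,-1],"spin":0}
    - {"jaw":1,"delta_pos":[-60,-22,-1],"spin":0}
    - {"jaw":1,"delta_pos":[-120,-22,-1],"spin":0}
    - {"jaw":1,"delta_pos":[-180,-22,-1],"spin":0}
    - {"jaw":1,"delta_pos":[-240,-22,-1],"spin":0}
    - {"jaw":1,"delta_pos":[-298,-18,-1],"spin":0}
    - {"jaw":1,"delta_pos":[-299,-13,-1],"spin":0}
    - {"jaw":1,"delta_pos":[-299,-10,-1],"spin":0}

```text
time_s: 9.45
ee_pos: [503.5, -238.0, 105.1]
ee_rot: [-179.0, -0.2, 98.2]
force: [-2.0, 0.3, 0.6]
gripper_width: 0.6
```

Run:
```python
from h import *
rep((-54,-150,106))
```

```text
t 9.45 case [ -77.2 -149.4  105.1] Fcase [-2.   0.6  0.6] rot [-179.     -0.23   98.2 ] w 0.6
d [-0.5 23.2 -1.3]
```

>>> apply_moves:
  plan:
    - {"jaw":1,"delta_pos":[0,3,-1],"spin":0}
    - {"jaw":1,"delta_pos":[0,6,-1],"spin":0}
    - {"jaw":1,"delta_pos":[0,9,-1],"spin":0}
    - {"jaw":1,"delta_pos":[0,12,-1],"spin":0}
    - {"jaw":1,"delta_pos":[0,15,-1],"spin":0}
    - {"jaw":1,"delta_pos":[0,18,-1],"spin":0}
    - {"jaw":1,"delta_pos":[0,21,-1],"spin":0}
    - {"jaw":1,"delta_pos":[0,22,-1],"spin":0}

```text
time_s: 10.45
ee_pos: [525.0, -235.2, 105.6]
ee_rot: [-178.9, -0.2, 98.2]
force: [-4.2, -1.6, 2.9]
gripper_width: 0.3
```

Run:
```python
from h import *
rep((-66,150,106))
```

```text
t 10.45 case [ -55.5 -149.7  105.6] Fcase [-4.4 -1.   2.9] rot [-178.94   -0.22   98.22] w 0.3
d [299.6 -11.7   1. ]
```

>>> apply_moves:
  plan:
    - {"jaw":1,"delta_pos":[0,-22,0],"spin":0.003}
    - {"jaw":1,"delta_pos":[60,-24,0],"spin":0}
    - {"jaw":1,"delta_pos":[120,-24,0],"spin":-0.003}
    - {"jaw":1,"delta_pos":[180,-24,0],"spin":-0.003}
    - {"jaw":1,"delta_pos":[240,-24,0],"spin":-0.003}
    - {"jaw":1,"delta_pos":[299,-21,0],"spin":-0.003}
    - {"jaw":1,"delta_pos":[299,-16,0],"spin":-0.003}
    - {"jaw":1,"delta_pos":[299,-13,0],"spin":-0.003}

```text
time_s: 11.45
ee_pos: [470.4, 59.3, 107.1]
ee_rot: [-179.0, -0.2, 98.4]
force: [0.5, -0.2, -0.3]
gripper_width: 0.5
```

Run:
```python
from h import *
rep((-46,150,106))
```

```text
t 11.45 case [-66.3 149.6 107.1] Fcase [ 0.5 -0.3 -0.3] rot [-179.03   -0.23   98.43] w 0.5
d [ 0.4 20.3  0.8]
```

>>> apply_moves:
  plan:
    - {"jaw":1,"delta_pos":[0,3,0.5],"spin":0}
    - {"jaw":1,"delta_pos":[0,6,1],"spin":0}
    - {"jaw":1,"delta_pos":[0,9,1],"spin":0}
    - {"jaw":1,"delta_pos":[0,12,1],"spin":0}
    - {"jaw":1,"delta_pos":[0,15,1],"spin":0}
    - {"jaw":1,"delta_pos":[0,18,1],"spin":0}
    - {"jaw":1,"delta_pos":[0,21,1],"spin":0}
    - {"jaw":1,"delta_pos":[0,22,1],"spin":0}

```text
time_s: 12.45
ee_pos: [489.5, 61.4, 105.2]
ee_rot: [-178.7, -0.3, 98.3]
force: [-7.3, 1.4, 3.6]
gripper_width: 0.3
```

Run:
```python
from h import *
rep((-55,-150,106))
```

```text
t 12.45 case [-47.1 148.9 105.2] Fcase [-7.   2.5  3.6] rot [-178.65   -0.3    98.26] w 0.3
d [-298.9   -6.9   -2.2]
```

>>> apply_moves:
  plan:
    - {"jaw":1,"delta_pos":[0,-20,-1],"spin":0}
    - {"jaw":1,"delta_pos":[-60,-22,-1],"spin":0}
    - {"jaw":1,"delta_pos":[-120,-22,-1],"spin":0}
    - {"jaw":1,"delta_pos":[-180,-22,-1],"spin":0}
    - {"jaw":1,"delta_pos":[-240,-22,-1],"spin":0}
    - {"jaw":1,"delta_pos":[-298,-18,-1],"spin":0}
    - {"jaw":1,"delta_pos":[-299,-14,-1],"spin":0}
    - {"jaw":1,"delta_pos":[-299,-12,-1],"spin":0}

```text
time_s: 13.45
ee_pos: [520.2, -236.8, 104.4]
ee_rot: [-178.6, -0.4, 98.1]
force: [-0.6, 1.0, 0.2]
gripper_width: 0.9
```

>>> apply_moves:
  plan:
    - {"jaw":1,"delta_pos":[0,3,-1],"spin":0}
    - {"jaw":1,"delta_pos":[0,6,-1],"spin":0}
    - {"jaw":1,"delta_pos":[0,9,-1],"spin":0}
    - {"jaw":1,"delta_pos":[0,12,-1],"spin":0}
    - {"jaw":1,"delta_pos":[0,15,-1],"spin":0}
    - {"jaw":1,"delta_pos":[0,18,-1],"spin":0}
    - {"jaw":1,"delta_pos":[0,20,-1],"spin":0}
    - {"jaw":1,"delta_pos":[0,22,-1],"spin":0}

```text
time_s: 14.45
ee_pos: [540.6, -233.7, 104.8]
ee_rot: [-178.4, -0.4, 98.2]
force: [-7.2, -1.9, 3.8]
gripper_width: 0.3
```

Run:
```python
from h import *
rep((-47,150,106))
im=cams.grab_frame('wrist');cv2.imwrite("pics/wrist6.png",im[:,:,::-1])
```

```text
t 14.45 case [ -39.9 -150.5  104.8] Fcase [-7.4 -0.9  3.8] rot [-178.43   -0.39   98.15] w 0.3
d [300.5  -8.6   1.1]
```

View pics/wrist6.png

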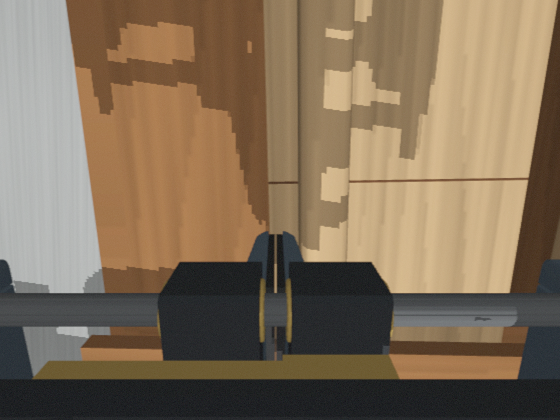

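>>> apply_moves:
  plan:
    - {"jaw":1,"delta_pos":[0,-20,0],"spin":0.0}
    - {"jaw":1,"delta_pos":[60,-21,0],"spin":-0.004}
    - {"jaw":1,"delta_pos":[120,-21,0],"spin":-0.004}
    - {"jaw":1,"delta_pos":[180,-21,0],"spin":-0.004}
    - {"jaw":1,"delta_pos":[240,-21,0],"spin":-0.004}
    - {"jaw":1,"delta_pos":[299,-18,0],"spin":-0.004}
    - {"jaw":1,"delta_pos":[299,-13,1],"spin":-0.004}
    - {"jaw":1,"delta_pos":[299,-11,1],"spin":-0.004}

```text
time_s: 15.5
ee_pos: [488.5, 60.9, 106.2]
ee_rot: [-178.5, -0.4, 98.4]
force: [-0.5, 0.4, -0.0]
gripper_width: 0.7
```

>>> apply_moves:
  plan:
    - {"jaw":1,"delta_pos":[0,3,0],"spin":0}
    - {"jaw":1,"delta_pos":[0,6,0],"spin":0}
    - {"jaw":1,"delta_pos":[0,9,0],"spin":0}
    - {"jaw":1,"delta_pos":[0,12,0],"spin":0}
    - {"jaw":1,"delta_pos":[0,14,0],"spin":0}
    - {"jaw":1,"delta_pos":[0,16,0],"spin":0}
    - {"jaw":1,"delta_pos":[0,18,0],"spin":0}
    - {"jaw":1,"delta_pos":[0,19,0],"spin":0}

```text
time_s: 16.5
ee_pos: [504.4, 62.7, 105.2]
ee_rot: [-178.1, -0.5, 98.3]
force: [-7.4, 0.6, 3.2]
gripper_width: 0.5
```

Run:
```python
from h import *
rep((-40,-150,106))
im=cams.grab_frame('wrist');cv2.imwrite("pics/wrist7.png",im[:,:,::-1])
```

```text
t 16.5 case [-32.2 147.9 105.2] Fcase [-7.3  1.7  3.2] rot [-178.14   -0.45   98.28] w 0.5
d [-297.9   -7.    -2.9]
```

View pics/wrist7.png

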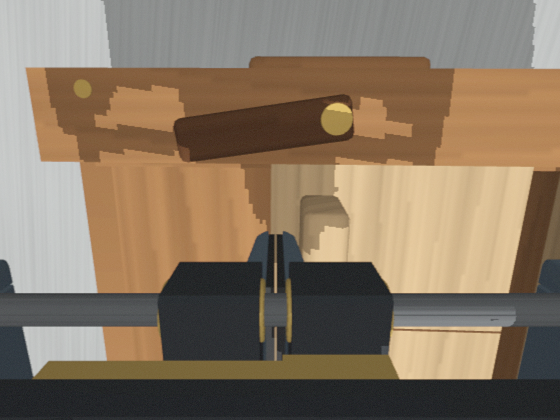

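>>> apply_moves:
  plan:
    - {"jaw":1,"delta_pos":[0,-18,-1],"spin":0}
    - {"jaw":1,"delta_pos":[-60,-20,-2],"spin":0}
    - {"jaw":1,"delta_pos":[-120,-20,-2],"spin":0}
    - {"jaw":1,"delta_pos":[-180,-20,-2],"spin":0}
    - {"jaw":1,"delta_pos":[-240,-20,-2],"spin":0}
    - {"jaw":1,"delta_pos":[-298,-17,-3],"spin":0}
    - {"jaw":1,"delta_pos":[-299,-13,-3],"spin":0}
    - {"jaw":1,"delta_pos":[-299,-11,-3],"spin":0}

```text
time_s: 17.55
ee_pos: [536.6, -235.3, 105.8]
ee_rot: [-178.1, -0.5, 98.2]
force: [-0.8, 0.2, 0.5]
gripper_width: 0.4
```

>>> apply_moves:
  plan:
    - {"jaw":1,"delta_pos":[0,3,0],"spin":0}
    - {"jaw":1,"delta_pos":[0,6,0],"spin":0}
    - {"jaw":1,"delta_pos":[0,9,0],"spin":0}
    - {"jaw":1,"delta_pos":[0,12,0],"spin":0}
    - {"jaw":1,"delta_pos":[0,15,0],"spin":0}
    - {"jaw":1,"delta_pos":[0,17,0],"spin":0}
    - {"jaw":1,"delta_pos":[0,18,0],"spin":0}
    - {"jaw":1,"delta_pos":[0,19,0],"spin":0}

```text
time_s: 18.55
ee_pos: [553.7, -232.6, 105.2]
ee_rot: [-177.9, -0.5, 98.2]
force: [-7.0, -0.4, 3.6]
gripper_width: 0.6
```

Run:
```python
from h import *
rep((-32,150,106))
```

```text
t 18.55 case [ -26.8 -151.3  105.2] Fcase [-7.   0.6  3.6] rot [-177.92   -0.55   98.18] w 0.6
d [301.3  -6.5   2.3]
```

>>> apply_moves:
  plan:
    - {"jaw":1,"delta_pos":[0,-18,0],"spin":0.0}
    - {"jaw":1,"delta_pos":[60,-19,0],"spin":-0.004}
    - {"jaw":1,"delta_pos":[120,-19,0],"spin":-0.004}
    - {"jaw":1,"delta_pos":[180,-19,1],"spin":-0.004}
    - {"jaw":1,"delta_pos":[240,-18,1],"spin":-0.004}
    - {"jaw":1,"delta_pos":[300,-15,2],"spin":-0.004}
    - {"jaw":1,"delta_pos":[300,-11,2],"spin":-0.004}
    - {"jaw":1,"delta_pos":[300,-9,2],"spin":-0.004}

```text
time_s: 19.55
ee_pos: [502.9, 63.2, 106.5]
ee_rot: [-178.0, -0.5, 98.5]
force: [-1.4, 0.2, -0.6]
gripper_width: 0.6
```

>>> apply_moves:
  plan:
    - {"jaw":1,"delta_pos":[0,3,0],"spin":0}
    - {"jaw":1,"delta_pos":[0,6,0],"spin":0}
    - {"jaw":1,"delta_pos":[0,9,0],"spin":0}
    - {"jaw":1,"delta_pos":[0,12,0],"spin":0}
    - {"jaw":1,"delta_pos":[0,14,0],"spin":0}
    - {"jaw":1,"delta_pos":[0,16,0],"spin":0}
    - {"jaw":1,"delta_pos":[0,17,0],"spin":0}
    - {"jaw":1,"delta_pos":[0,18,0],"spin":0}

```text
time_s: 20.55
ee_pos: [517.7, 64.7, 105.4]
ee_rot: [-177.6, -0.6, 98.3]
force: [-8.0, 0.6, 3.9]
gripper_width: 0.7
```

Run:
```python
from h import *
rep((-27,-150,106))
im=cams.grab_frame('wrist');cv2.imwrite("pics/wrist8.png",im[:,:,::-1])
```

```text
t 20.55 case [-18.8 148.  105.4] Fcase [-7.9  1.8  3.9] rot [-177.58   -0.6    98.32] w 0.7
d [-298.    -7.7   -3.4]
```

View pics/wrist8.png

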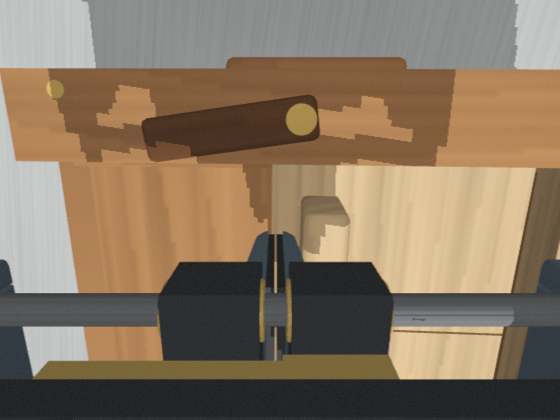

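>>> apply_moves:
  plan:
    - {"jaw":1,"delta_pos":[0,-18,-1],"spin":0}
    - {"jaw":1,"delta_pos":[-60,-20,-2],"spin":0}
    - {"jaw":1,"delta_pos":[-120,-20,-2],"spin":0}
    - {"jaw":1,"delta_pos":[-180,-20,-2],"spin":0}
    - {"jaw":1,"delta_pos":[-240,-20,-3],"spin":0}
    - {"jaw":1,"delta_pos":[-298,-17,-3],"spin":0}
    - {"jaw":1,"delta_pos":[-298,-13,-3],"spin":0}
    - {"jaw":1,"delta_pos":[-298,-11,-3],"spin":0}

```text
time_s: 21.6
ee_pos: [549.9, -232.1, 105.4]
ee_rot: [-177.6, -0.7, 98.2]
force: [0.7, -0.0, -0.4]
gripper_width: 0.8
```

>>> apply_moves:
  plan:
    - {"jaw":1,"delta_pos":[0,3,0],"spin":0}
    - {"jaw":1,"delta_pos":[0,6,0],"spin":0}
    - {"jaw":1,"delta_pos":[0,9,0],"spin":0}
    - {"jaw":1,"delta_pos":[0,12,0],"spin":0}
    - {"jaw":1,"delta_pos":[0,14,0],"spin":0}
    - {"jaw":1,"delta_pos":[0,16,0],"spin":0}
    - {"jaw":1,"delta_pos":[0,17,0],"spin":0}
    - {"jaw":1,"delta_pos":[0,18,0],"spin":0}

```text
time_s: 22.6
ee_pos: [566.0, -229.5, 104.6]
ee_rot: [-177.4, -0.7, 98.2]
force: [-6.3, -0.8, 3.8]
gripper_width: 0.4
```

Run:
```python
from h import *
rep((-20,150,106))
```

```text
t 22.6 case [ -14.2 -150.1  104.6] Fcase [-6.4  0.1  3.8] rot [-177.35   -0.7    98.23] w 0.4
d [300.1  -6.8   2.6]
```

>>> apply_moves:
  plan:
    - {"jaw":1,"delta_pos":[0,-18,0],"spin":0.0}
    - {"jaw":1,"delta_pos":[60,-19,0],"spin":-0.004}
    - {"jaw":1,"delta_pos":[120,-19,0],"spin":-0.004}
    - {"jaw":1,"delta_pos":[180,-19,1],"spin":-0.004}
    - {"jaw":1,"delta_pos":[240,-18,1],"spin":-0.004}
    - {"jaw":1,"delta_pos":[300,-15,2],"spin":-0.004}
    - {"jaw":1,"delta_pos":[300,-11,2],"spin":-0.004}
    - {"jaw":1,"delta_pos":[300,-8,2],"spin":-0.004}

```text
time_s: 23.6
ee_pos: [515.9, 66.4, 106.8]
ee_rot: [-177.4, -0.7, 98.5]
force: [0.7, -0.8, -1.3]
gripper_width: 0.5
```

>>> apply_moves:
  plan:
    - {"jaw":1,"delta_pos":[0,2,0],"spin":0}
    - {"jaw":1,"delta_pos":[0,4,0],"spin":0}
    - {"jaw":1,"delta_pos":[0,6,0],"spin":0}
    - {"jaw":1,"delta_pos":[0,8,0],"spin":0}
    - {"jaw":1,"delta_pos":[0,10,0],"spin":0}
    - {"jaw":1,"delta_pos":[0,12,0],"spin":0}
    - {"jaw":1,"delta_pos":[0,13,0],"spin":0}
    - {"jaw":1,"delta_pos":[0,14,0],"spin":0}

```text
time_s: 24.6
ee_pos: [526.5, 67.8, 105.9]
ee_rot: [-177.0, -0.7, 98.4]
force: [-8.4, -1.1, 5.5]
gripper_width: 0.6
```

Run:
```python
from h import *
rep((-15,-150,106))
im=cams.grab_frame('wrist');cv2.imwrite("pics/wrist9.png",im[:,:,::-1])
im=cams.grab_frame('side');cv2.imwrite("pics/side9.png",cv2.resize(im[150:350,200:400,::-1],None,fx=3,fy=3,interpolation=cv2.INTER_CUBIC))
```

```text
t 24.6 case [ -9.6 149.7 105.9] Fcase [-8.4  0.2  5.5] rot [-177.01   -0.74   98.43] w 0.6
d [-299.7   -5.5   -3.7]
```

View pics/wrist9.png

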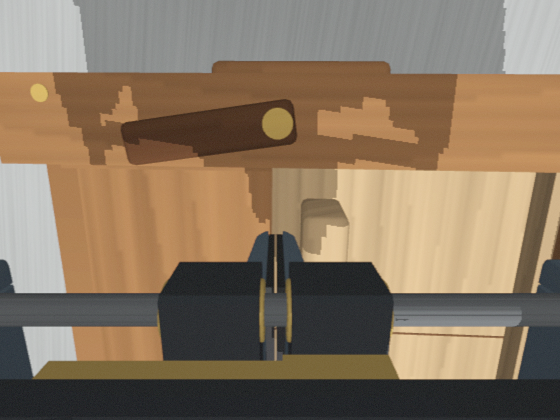

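View pics/side9.png

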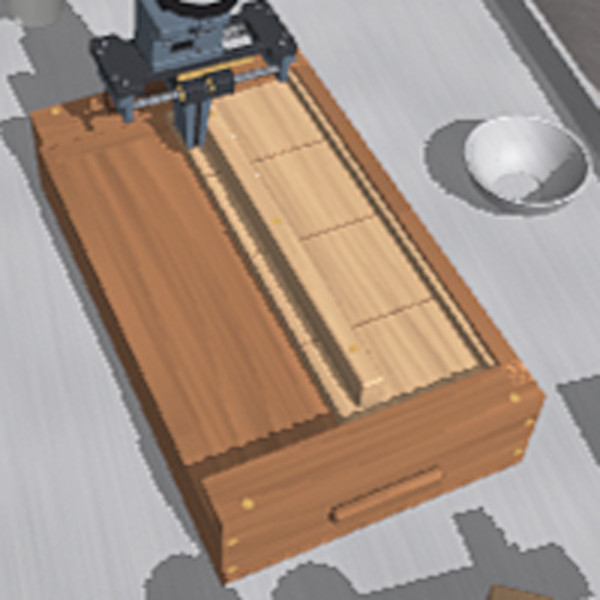

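>>> apply_moves:
  plan:
    - {"jaw":1,"delta_pos":[0,-18,-1],"spin":0}
    - {"jaw":1,"delta_pos":[-60,-20,-2],"spin":0}
    - {"jaw":1,"delta_pos":[-120,-20,-2],"spin":0}
    - {"jaw":1,"delta_pos":[-180,-20,-2],"spin":0}
    - {"jaw":1,"delta_pos":[-240,-18,-3],"spin":0}
    - {"jaw":1,"delta_pos":[-300,-15,-3],"spin":0}
    - {"jaw":1,"delta_pos":[-300,-11,-3],"spin":0}
    - {"jaw":1,"delta_pos":[-300,-9,-3],"spin":0}

```text
time_s: 25.7
ee_pos: [561.8, -230.3, 105.1]
ee_rot: [-177.0, -0.8, 98.3]
force: [-0.1, 0.8, 0.2]
gripper_width: 0.6
```

>>> apply_moves:
  plan:
    - {"jaw":1,"delta_pos":[0,2,0],"spin":0}
    - {"jaw":1,"delta_pos":[0,4,0],"spin":0}
    - {"jaw":1,"delta_pos":[0,6,0],"spin":0}
    - {"jaw":1,"delta_pos":[0,8,0],"spin":0}
    - {"jaw":1,"delta_pos":[0,10,0],"spin":0}
    - {"jaw":1,"delta_pos":[0,12,0],"spin":0}
    - {"jaw":1,"delta_pos":[0,13,0],"spin":0}
    - {"jaw":1,"delta_pos":[0,14,0],"spin":0}

```text
time_s: 26.7
ee_pos: [571.1, -228.6, 104.7]
ee_rot: [-176.5, -0.9, 98.4]
force: [-15.3, -1.2, 8.8]
gripper_width: 0.4
```

Run:
```python
from h import *
rep((-9,150,106))
```

```text
t 26.7 case [  -9.  -149.9  104.7] Fcase [-15.3   1.    8.8] rot [-176.47   -0.88   98.37] w 0.4
d [ 2.999e+02 -2.000e-01  3.300e+00]
```

>>> apply_moves:
  plan:
    - {"jaw":1,"delta_pos":[0,-18,0],"spin":0.0}
    - {"jaw":1,"delta_pos":[60,-19,0],"spin":-0.004}
    - {"jaw":1,"delta_pos":[120,-19,1],"spin":-0.004}
    - {"jaw":1,"delta_pos":[180,-18,2],"spin":-0.004}
    - {"jaw":1,"delta_pos":[240,-16,2],"spin":-0.004}
    - {"jaw":1,"delta_pos":[300,-11,3],"spin":-0.004}
    - {"jaw":1,"delta_pos":[300,-7,3],"spin":-0.004}
    - {"jaw":1,"delta_pos":[300,-5,3],"spin":-0.004}

```text
time_s: 27.7
ee_pos: [523.1, 67.5, 106.7]
ee_rot: [-176.5, -0.9, 98.7]
force: [-0.0, 0.0, -0.7]
gripper_width: 0.6
```

>>> apply_moves:
  plan:
    - {"jaw":1,"delta_pos":[0,2,0],"spin":0}
    - {"jaw":1,"delta_pos":[0,3,0],"spin":0}
    - {"jaw":1,"delta_pos":[0,5,0],"spin":0}
    - {"jaw":1,"delta_pos":[0,6,0],"spin":0}
    - {"jaw":1,"delta_pos":[0,7,0],"spin":0}
    - {"jaw":1,"delta_pos":[0,8,0],"spin":0}
    - {"jaw":1,"delta_pos":[0,9,0],"spin":0}
    - {"jaw":1,"delta_pos":[0,10,0],"spin":0}

```text
time_s: 28.7
ee_pos: [529.5, 68.3, 106.0]
ee_rot: [-176.1, -0.9, 98.6]
force: [-8.0, -1.0, 6.1]
gripper_width: 0.6
```

Run:
```python
from h import *
rep((-9,-150,106))
im=cams.grab_frame('side');cv2.imwrite("pics/side10.png",cv2.resize(im[150:350,200:400,::-1],None,fx=3,fy=3,interpolation=cv2.INTER_CUBIC))
```

```text
t 28.7 case [ -6.6 149.8 106. ] Fcase [-8.1  0.2  6.1] rot [-176.1    -0.89   98.61] w 0.6
d [-299.7   -3.6   -4.4]
```

View pics/side10.png

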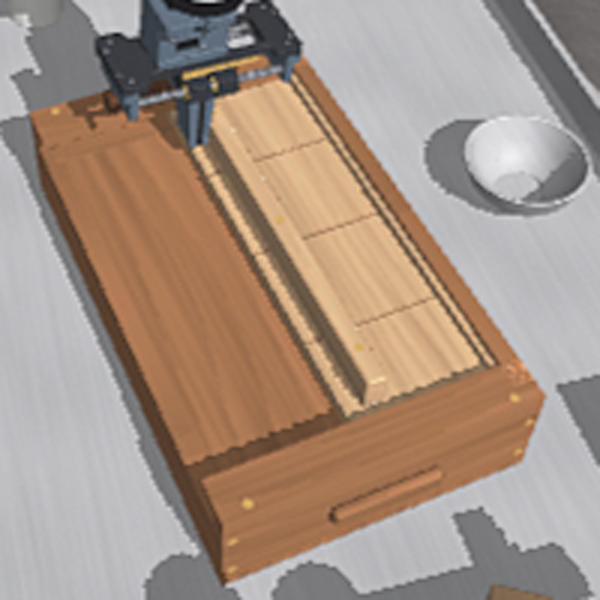

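>>> apply_moves:
  plan:
    - {"jaw":1,"delta_pos":[0,3,0],"spin":0}
    - {"jaw":1,"delta_pos":[0,4,0],"spin":0}
    - {"jaw":1,"delta_pos":[0,5,0],"spin":0}
    - {"jaw":1,"delta_pos":[0,5.5,0],"spin":0}
    - {"jaw":1,"delta_pos":[0,6,0],"spin":0}
    - {"jaw":1,"delta_pos":[0,6.5,0],"spin":0}
    - {"jaw":1,"delta_pos":[0,7,0],"spin":0}
    - {"jaw":1,"delta_pos":[0,7,0],"spin":0}

```text
time_s: 29.75
ee_pos: [529.5, 68.4, 105.5]
ee_rot: [-175.2, -0.9, 98.6]
force: [-15.9, -3.3, 12.1]
gripper_width: 0.8
```

Run:
```python
from h import *
rep((-9,-150,106))
im=cams.grab_frame('wrist');cv2.imwrite("pics/wrist11.png",im[:,:,::-1])
```

```text
t 29.75 case [ -6.5 149.9 105.5] Fcase [-16.3  -0.9  12.1] rot [-175.23   -0.93   98.57] w 0.8
d [-299.9   -3.6   -5.1]
```

View pics/wrist11.png

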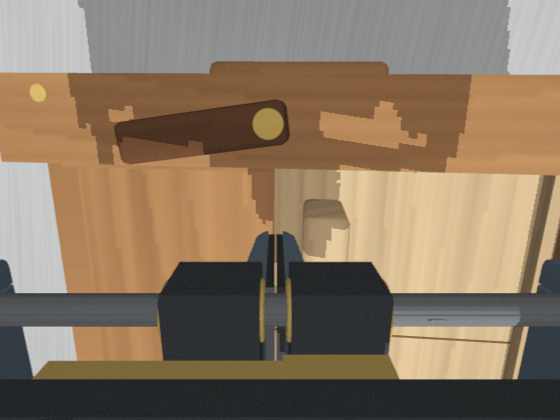

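>>> apply_moves:
  plan:
    - {"jaw":1,"delta_pos":[0,-15,0],"spin":0.0}
    - {"jaw":1,"delta_pos":[-60,-20,-1],"spin":0}
    - {"jaw":1,"delta_pos":[-120,-20,-2],"spin":0}
    - {"jaw":1,"delta_pos":[-180,-20,-2],"spin":0}
    - {"jaw":1,"delta_pos":[-240,-18,-3],"spin":0}
    - {"jaw":1,"delta_pos":[-300,-15,-4],"spin":0}
    - {"jaw":1,"delta_pos":[-300,-12,-4],"spin":0}
    - {"jaw":1,"delta_pos":[-300,-10,-4],"spin":0}

```text
time_s: 30.8
ee_pos: [564.7, -229.4, 105.1]
ee_rot: [-175.2, -1.0, 98.5]
force: [-0.2, 0.2, 0.9]
gripper_width: 0.4
```

Run:
```python
from h import *
rep((-9,-150,106))
im=cams.grab_frame('side');cv2.imwrite("pics/side12.png",cv2.resize(im[150:350,200:400,::-1],None,fx=3,fy=3,interpolation=cv2.INTER_CUBIC))
im=cams.grab_frame('wrist');cv2.imwrite("pics/wrist12.png",im[:,:,::-1])
```

```text
t 30.8 case [ -15.5 -149.8  105.1] Fcase [-0.2  0.2  0.9] rot [-175.22   -0.99   98.52] w 0.4
d [-0.2  6.4 -1.4]
```

View pics/side12.png

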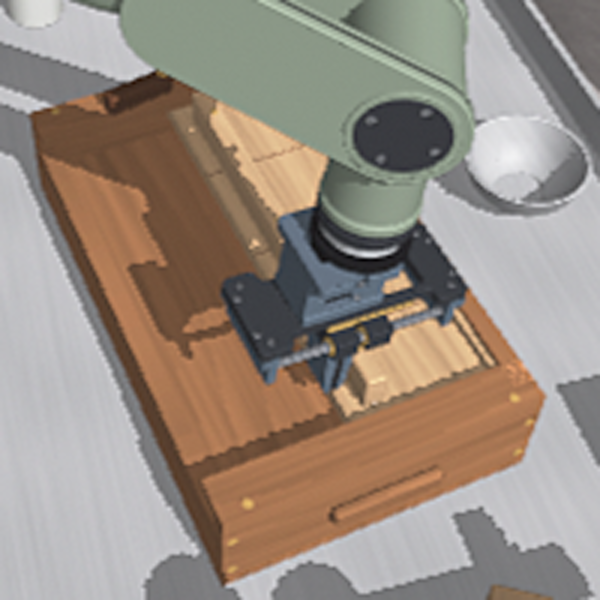

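View pics/wrist12.png

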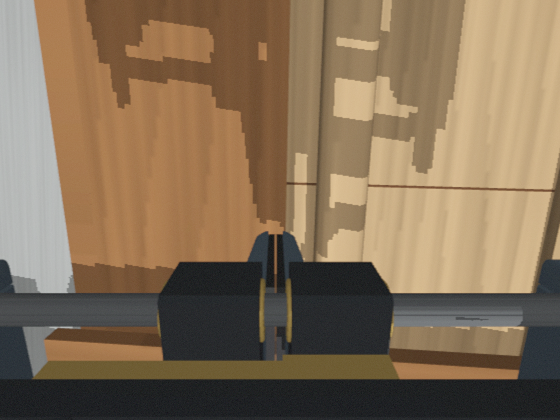

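>>> apply_moves:
  plan:
    - {"jaw":1,"delta_pos":[0,2,0],"spin":0}
    - {"jaw":1,"delta_pos":[0,4,0],"spin":0}
    - {"jaw":1,"delta_pos":[0,5,0],"spin":0}
    - {"jaw":1,"delta_pos":[0,6,0],"spin":0}
    - {"jaw":1,"delta_pos":[0,7,0],"spin":0}
    - {"jaw":1,"delta_pos":[0,8,0],"spin":0}
    - {"jaw":1,"delta_pos":[0,9,0],"spin":0}
    - {"jaw":1,"delta_pos":[0,10,0],"spin":0}

```text
time_s: 31.9
ee_pos: [570.4, -227.1, 104.9]
ee_rot: [-174.7, -1.1, 98.6]
force: [-12.4, -1.2, 8.1]
gripper_width: 0.3
```

Run:
```python
from h import *
rep((-9,150,106))
im=cams.grab_frame('wrist');cv2.imwrite("pics/wrist13.png",im[:,:,::-1])
im=cams.grab_frame('scene');cv2.imwrite("pics/scene13.png",cv2.resize(im[110:310,140:370,::-1],None,fx=3,fy=3,interpolation=cv2.INTER_CUBIC))
```

```text
t 31.9 case [  -9.5 -148.4  104.9] Fcase [-12.4   0.6   8.1] rot [-174.7    -1.06   98.64] w 0.3
d [298.4   1.9   4.2]
```

View pics/scene13.png

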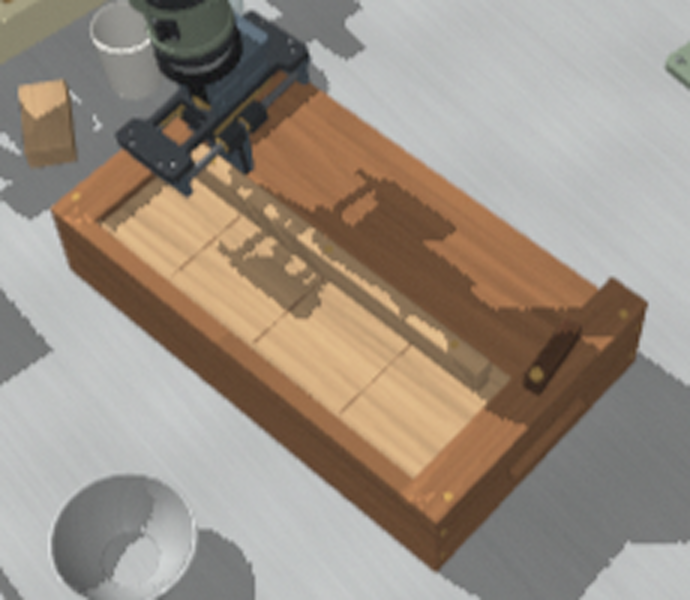

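View pics/wrist13.png

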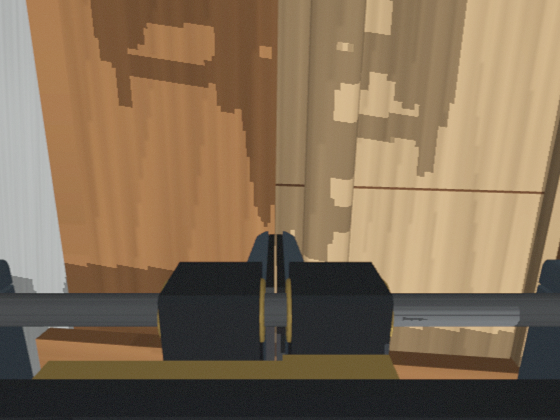

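>>> apply_moves:
  plan:
    - {"jaw":1,"delta_pos":[0,-12,0],"spin":0.0}
    - {"jaw":1,"delta_pos":[60,-12,0],"spin":0}
    - {"jaw":1,"delta_pos":[120,-10,1],"spin":0}
    - {"jaw":1,"delta_pos":[165,-6,2],"spin":0}
    - {"jaw":1,"delta_pos":[165,-2,2],"spin":0}
    - {"jaw":1,"delta_pos":[165,0,2],"spin":0}
    - {"jaw":1,"delta_pos":[165,2,2],"spin":0}
    - {"jaw":1,"delta_pos":[165,3,2],"spin":0}

```text
time_s: 33.0
ee_pos: [547.5, -64.7, 105.6]
ee_rot: [-174.6, -1.1, 98.6]
force: [-4.3, -1.2, 2.7]
gripper_width: 0.3
```

Run:
```python
from h import *
rep((-9,150,106))
```

```text
t 33.0 case [ -8.2  15.6 105.6] Fcase [-4.4 -0.6  2.7] rot [-174.57   -1.06   98.55] w 0.3
d [134.4  -0.3   2.1]
```

>>> apply_moves:
  plan:
    - {"jaw":1,"delta_pos":[0,2,0],"spin":0}
    - {"jaw":1,"delta_pos":[0,3,0],"spin":0}
    - {"jaw":1,"delta_pos":[0,4,0],"spin":0}
    - {"jaw":1,"delta_pos":[0,4.5,0],"spin":0}
    - {"jaw":1,"delta_pos":[0,5,0],"spin":0}
    - {"jaw":1,"delta_pos":[0,5.5,0],"spin":0}
    - {"jaw":1,"delta_pos":[0,6,0],"spin":0}
    - {"jaw":1,"delta_pos":[0,6,0],"spin":0}

```text
time_s: 34.0
ee_pos: [547.4, -65.0, 105.3]
ee_rot: [-173.8, -1.1, 98.5]
force: [-16.0, -2.4, 10.6]
gripper_width: 0.4
```

Run:
```python
from h import *
rep((-9,150,106))
for n in("scene","side","wrist"):
    im=cams.grab_frame(n);cv2.imwrite(f"pics/{n}14.png",im[:,:,::-1])
```

```text
t 34.0 case [ -8.4  15.4 105.3] Fcase [-16.1   0.   10.6] rot [-173.81   -1.13   98.5 ] w 0.4
d [134.6  -0.3   1.9]
```

View pics/wrist14.png

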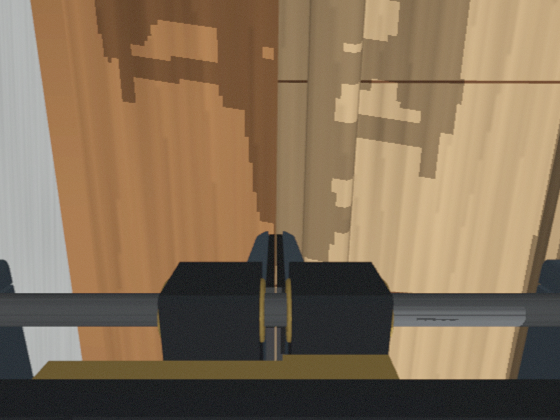

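Run:
```python
from h import *
rep((-60,130,150))
```

```text
t 34.15 case [ -8.4  15.4 105.2] Fcase [-15.5  -0.8  11.6] rot [-173.81   -1.13   98.5 ] w 0.7
d [115.5 -55.8 -36.7]
```

View pics/scene14.png

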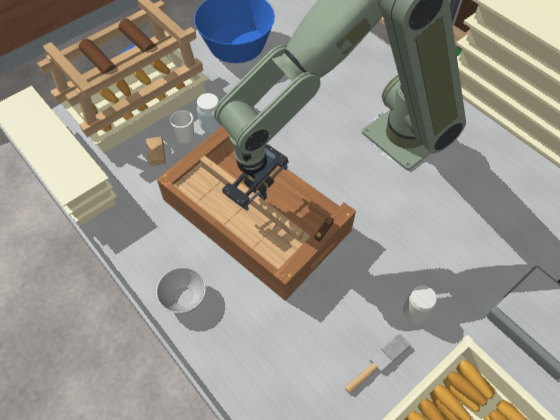

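>>> apply_moves:
  plan:
    - {"jaw":1,"delta_pos":[0,-8,0],"spin":0}
    - {"jaw":1,"delta_pos":[0,-25,0],"spin":0}
    - {"jaw":1,"delta_pos":[20,-40,-15],"spin":0}
    - {"jaw":1,"delta_pos":[65,-56,-30],"spin":0}
    - {"jaw":1,"delta_pos":[115,-56,-37],"spin":0}
    - {"jaw":1,"delta_pos":[115,-56,-37],"spin":0}
    - {"jaw":1,"delta_pos":[115,-56,-37],"spin":0}
    - {"jaw":1,"delta_pos":[115,-56,-37],"spin":0}

```text
time_s: 35.15
ee_pos: [479.4, 39.3, 150.0]
ee_rot: [-173.8, -1.1, 98.4]
force: [-0.6, 0.1, 0.6]
gripper_width: 0.3
```

Run:
```python
from h import *
im=cams.grab_frame('wrist');cv2.imwrite("pics/wrist15.png",im[:,:,::-1])
im=cams.grab_frame('side');cv2.imwrite("pics/side15.png",cv2.resize(im[150:350,200:400,::-1],None,fx=3,fy=3,interpolation=cv2.INTER_CUBIC))
rep((-59,262,150))
print(proj('wrist',tw(p,[(-9,221,130.5),(-73.5,213,130.5),(145,242,108),(-145,242,108),(-145,200,108),(-5,185,132)])).round())
```

```text
t 35.25 case [-60.3 128.6 150. ] Fcase [ 0.3 -0.8 -0.5] rot [-173.79   -1.12   98.42] w 0.6
d [133.4   1.5   2.5]
[[385.  73.]
 [254.  92.]
 [706.  29.]
 [135.  41.]
 [142. 117.]
 [388. 149.]]
```

View pics/wrist15.png

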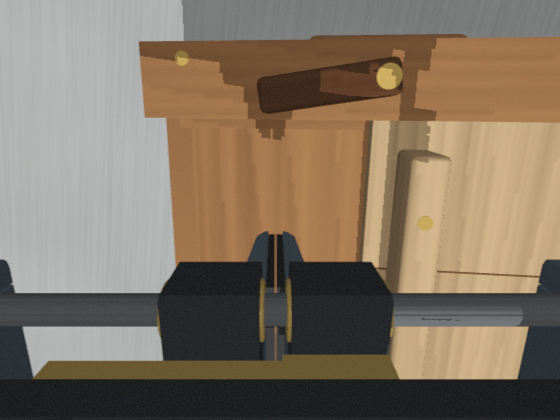

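View pics/side15.png

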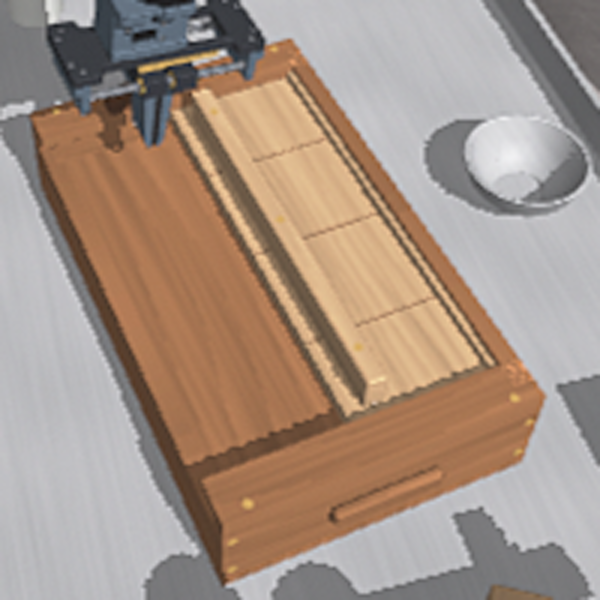

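Run:
```python
from h import *
im=cv2.imread('pics/side14.png')
im=cams.grab_frame('side')[:,:,::-1].copy();cv2.imwrite('pics/side16.png',im)
c=im[235:305,300:390];cv2.imwrite('pics/c1.png',cv2.resize(c,None,fx=8,fy=8,interpolation=cv2.INTER_CUBIC))
c=im[165:215,240:330];cv2.imwrite('pics/c2.png',cv2.resize(c,None,fx=8,fy=8,interpolation=cv2.INTER_CUBIC))
P={'bat8R':(8,-185,132),'bat-2R':(-2,-185,132),'bat8L':(8,185,132),'lid123R':(123,-190,94),'lid115R':(115,-190,94),'lid123L':(123,190,94),'cornerFR':(145,-242,108)}
for pp in (p,p+[2.2,-.7,0]):
  for k,v in P.items():
    u=proj('side',tw(pp,v))[0]; print(k,u.round(1),((u-[300,235])*8).round(),((u-[240,165])*8).round())
```

```text
bat8R [323.  276.1] [184. 329.] [664. 889.]
bat-2R [319.3 277.5] [155. 340.] [635. 900.]
bat8L [263.1 179.4] [-295. -445.] [185. 115.]
lid123R [362.  270.5] [496. 284.] [976. 844.]
lid115R [359.3 271.6] [474. 293.] [954. 853.]
lid123L [296.5 177.1] [ -28. -463.] [452.  97.]
cornerFR [381.9 280.5] [655. 364.] [1135.  924.]
bat8R [323.9 276.2] [191. 329.] [671. 889.]
bat-2R [320.3 277.6] [162. 341.] [642. 901.]
bat8L [263.9 179.4] [-289. -445.] [191. 115.]
lid123R [362.9 270.5] [503. 284.] [983. 844.]
lid115R [360.2 271.6] [482. 293.] [962. 853.]
lid123L [297.2 177.1] [ -22. -463.] [458.  97.]
cornerFR [382.8 280.5] [663. 364.] [1143.  924.]
```

View pics/c1.png

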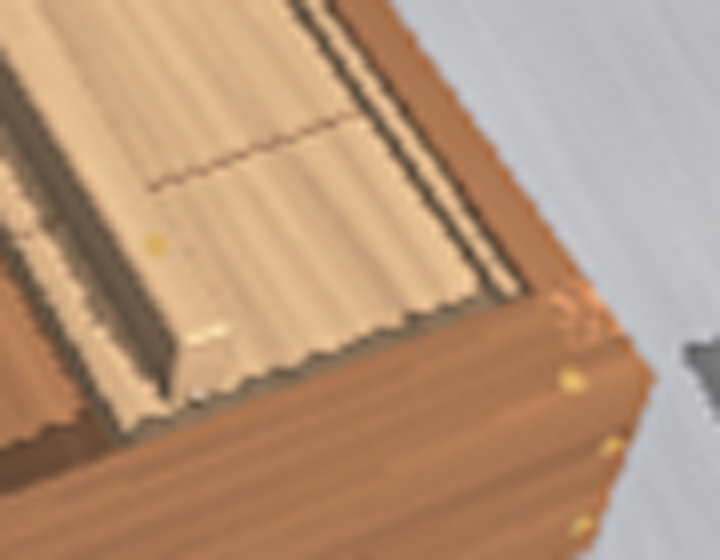

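View pics/c2.png

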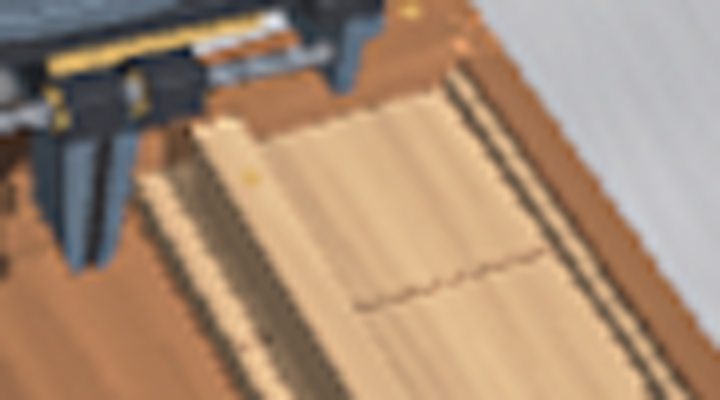

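```bash
sed -i 's/^p=np.array.*/p=np.array([560.2,-79.6,0.1475])/' h.py
python3 - <<'E'
from h import *
for t in [(-72,130,152),(-72,256,152),(-72,256,115),(-72,240,115)]:rep(t)
E
```

```text
t 35.3 case [-62.4 129.6 150. ] Fcase [-0.8  1.2 -0.3] rot [-173.78   -1.12   98.42] w 0.2
d [ 0.4 -9.8 -1. ]
t 35.3 case [-62.4 129.6 150. ] Fcase [-0.8  1.2 -0.3] rot [-173.78   -1.12   98.42] w 0.2
d [126.4  -9.6   1.5]
t 35.3 case [-62.4 129.6 150. ] Fcase [-0.8  1.2 -0.3] rot [-173.78   -1.12   98.42] w 0.2
d [125.6  -5.6  38.3]
t 35.3 case [-62.4 129.6 150. ] Fcase [-0.8  1.2 -0.3] rot [-173.78   -1.12   98.42] w 0.2
d [109.6  -5.6  38. ]
```

>>> apply_moves:
  plan:
    - {"jaw":1,"delta_pos":[50,-10,0],"spin":0}
    - {"jaw":1,"delta_pos":[100,-10,0],"spin":0}
    - {"jaw":1,"delta_pos":[126,-10,1],"spin":0}
    - {"jaw":1,"delta_pos":[126,-10,1],"spin":0}
    - {"jaw":1,"delta_pos":[126,-7,20],"spin":0}
    - {"jaw":1,"delta_pos":[126,-6,32],"spin":0}
    - {"jaw":1,"delta_pos":[126,-6,38],"spin":0}
    - {"jaw":1,"delta_pos":[126,-6,38],"spin":0}

```text
time_s: 36.3
ee_pos: [450.8, 162.8, 115.1]
ee_rot: [-173.7, -1.1, 98.4]
force: [0.5, 0.8, -0.6]
gripper_width: 0.4
```

Run:
```python
from h import *
for t in [(-72.8,238.9,115),(-70.2,221,115),(-63.3,207.4,115),(-52.7,196.5,115),(-44,191,115)]:rep(t)
im=cams.grab_frame('side');cv2.imwrite("pics/side17.png",cv2.resize(im[120:270,180:380,::-1],None,fx=4,fy=4,interpolation=cv2.INTER_CUBIC))
```

```text
t 36.3 case [-72.5 255.9 115.1] Fcase [ 0.7  0.7 -0.6] rot [-173.73   -1.11   98.38] w 0.4
d [-16.9  -0.3  -0.2]
t 36.3 case [-72.5 255.9 115.1] Fcase [ 0.7  0.7 -0.6] rot [-173.73   -1.11   98.38] w 0.4
d [-34.8   2.3  -0.8]
t 36.3 case [-72.5 255.9 115.1] Fcase [ 0.7  0.7 -0.6] rot [-173.73   -1.11   98.38] w 0.4
d [-48.4   9.1  -1.9]
t 36.3 case [-72.5 255.9 115.1] Fcase [ 0.7  0.7 -0.6] rot [-173.73   -1.11   98.38] w 0.4
d [-59.3  19.7  -3.2]
t 36.3 case [-72.5 255.9 115.1] Fcase [ 0.7  0.7 -0.6] rot [-173.73   -1.11   98.38] w 0.4
d [-64.8  28.3  -4.3]
```

View pics/side17.png

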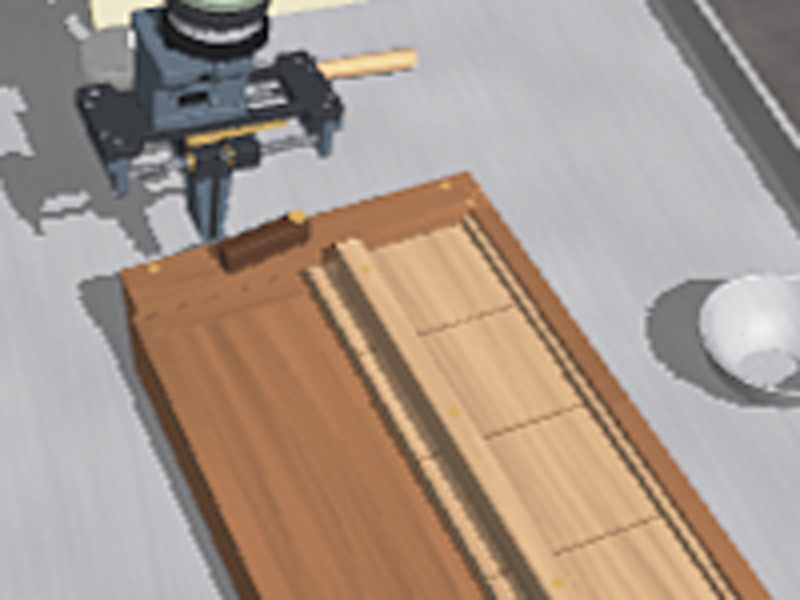

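>>> apply_moves:
  plan:
    - {"jaw":1,"delta_pos":[-6,4,0],"spin":0}
    - {"jaw":1,"delta_pos":[-12,4,0],"spin":0}
    - {"jaw":1,"delta_pos":[-18,4,0],"spin":0}
    - {"jaw":1,"delta_pos":[-24,4.5,0],"spin":0}
    - {"jaw":1,"delta_pos":[-30,5,-1],"spin":0}
    - {"jaw":1,"delta_pos":[-36,6,-1],"spin":0}
    - {"jaw":1,"delta_pos":[-42,8,-1],"spin":0}
    - {"jaw":1,"delta_pos":[-46,10,-2],"spin":0}

```text
time_s: 37.35
ee_pos: [467.6, 118.5, 115.2]
ee_rot: [-173.7, -1.1, 98.4]
force: [-1.0, 3.1, -0.2]
gripper_width: 0.6
```

Run:
```python
from h import *
for t in [(-52.7,196.5,115),(-44,191,115),(-34.5,188,115),(-30,187,115)]:rep(t)
im=cams.grab_frame('side');cv2.imwrite("pics/side18.png",cv2.resize(im[120:270,180:380,::-1],None,fx=4,fy=4,interpolation=cv2.INTER_CUBIC))
```

```text
t 37.35 case [-62.5 209.5 115.2] Fcase [-0.5  3.2 -0.2] rot [-173.71   -1.12   98.38] w 0.6
d [-13.    9.8  -1.1]
t 37.35 case [-62.5 209.5 115.2] Fcase [-0.5  3.2 -0.2] rot [-173.71   -1.12   98.38] w 0.6
d [-18.5  18.4  -2.1]
t 37.35 case [-62.5 209.5 115.2] Fcase [-0.5  3.2 -0.2] rot [-173.71   -1.12   98.38] w 0.6
d [-21.5  27.8  -3.2]
t 37.35 case [-62.5 209.5 115.2] Fcase [-0.5  3.2 -0.2] rot [-173.71   -1.12   98.38] w 0.6
d [-22.5  32.3  -3.8]
```

View pics/side18.png

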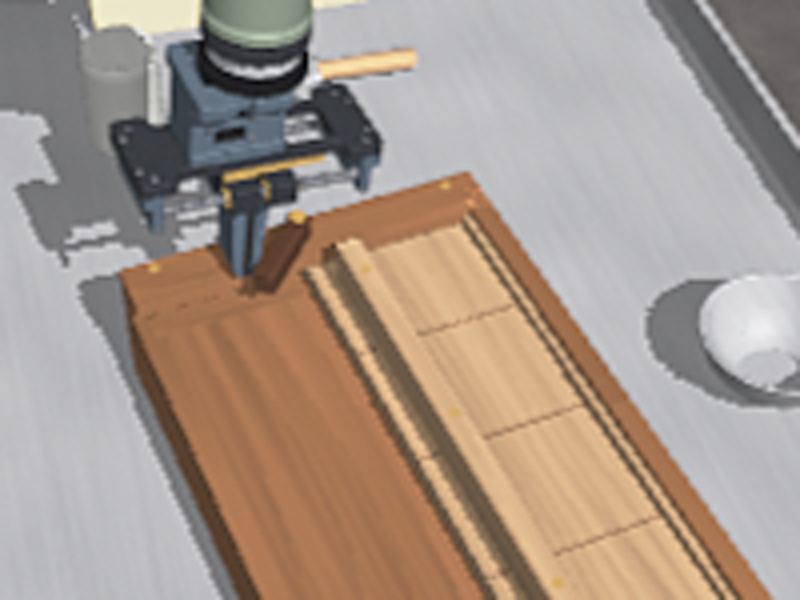

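>>> apply_moves:
  plan:
    - {"jaw":1,"delta_pos":[-8,4,0],"spin":0}
    - {"jaw":1,"delta_pos":[-13,9,-1],"spin":0}
    - {"jaw":1,"delta_pos":[-17,14,-1],"spin":0}
    - {"jaw":1,"delta_pos":[-20,19,-2],"spin":0}
    - {"jaw":1,"delta_pos":[-22,24,-2],"spin":0}
    - {"jaw":1,"delta_pos":[-23,28,-3],"spin":0}
    - {"jaw":1,"delta_pos":[-23,31,-3],"spin":0}
    - {"jaw":1,"delta_pos":[-23,32,-3],"spin":0}

```text
time_s: 38.4
ee_pos: [502.7, 99.2, 114.2]
ee_rot: [-173.6, -1.0, 98.4]
force: [-3.8, -2.8, 1.9]
gripper_width: 0.2
```

Run:
```python
from h import *
rep()
im=cams.grab_frame('side');cv2.imwrite("pics/side19.png",cv2.resize(im[120:270,180:380,::-1],None,fx=4,fy=4,interpolation=cv2.INTER_CUBIC))
im=cams.grab_frame('scene');cv2.imwrite("pics/scene19.png",cv2.resize(im[160:310,220:370,::-1],None,fx=4,fy=4,interpolation=cv2.INTER_CUBIC))
```

```text
t 38.4 case [-30.6 185.3 114.2] Fcase [-4.2 -2.2  1.9] rot [-173.65   -0.99   98.42] w 0.2
```

View pics/side19.png

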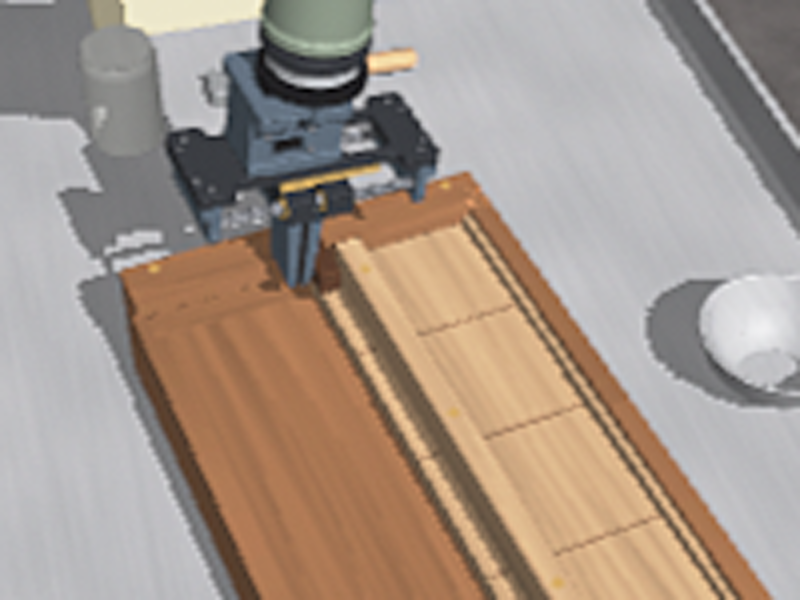

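View pics/scene19.png

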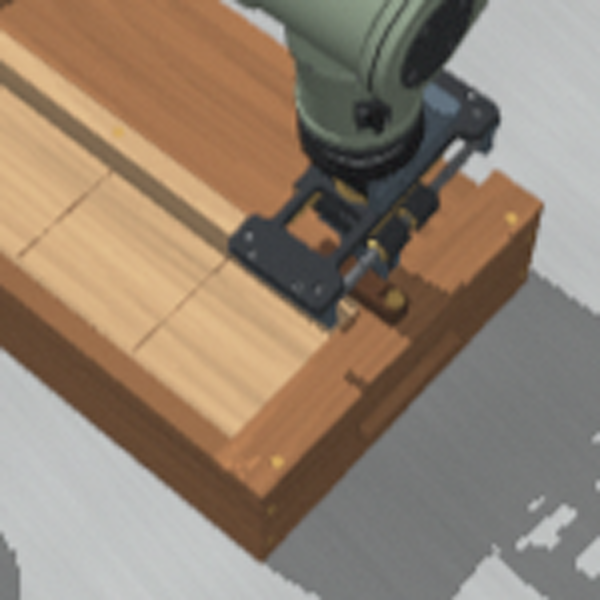

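>>> apply_moves:
  plan:
    - {"jaw":1,"delta_pos":[0,3,0],"spin":0}
    - {"jaw":1,"delta_pos":[0,4,0],"spin":0}
    - {"jaw":1,"delta_pos":[0,4.5,0],"spin":0}
    - {"jaw":1,"delta_pos":[0,5,0],"spin":0}
    - {"jaw":1,"delta_pos":[0,5,0],"spin":0}
    - {"jaw":1,"delta_pos":[0,5,0],"spin":0}
    - {"jaw":1,"delta_pos":[0,5,0],"spin":0}
    - {"jaw":1,"delta_pos":[0,5,0],"spin":0}

```text
time_s: 39.5
ee_pos: [503.5, 99.2, 114.0]
ee_rot: [-173.2, -1.0, 98.4]
force: [-11.4, -3.4, 9.2]
gripper_width: 0.2
```

Run:
```python
from h import *
rep((-60,120,150))
```

```text
t 39.5 case [-29.8 185.2 114. ] Fcase [-11.8  -1.7   9.2] rot [-173.15   -0.98   98.44] w 0.2
d [-64.6 -34.4 -33.2]
```

Hard at the button's stop (12 N, no travel). Back off and look.

>>> apply_moves:
  plan:
    - {"jaw":1,"delta_pos":[0,-6,0],"spin":0}
    - {"jaw":1,"delta_pos":[0,-30,0],"spin":0}
    - {"jaw":1,"delta_pos":[0,-35,-20],"spin":0}
    - {"jaw":1,"delta_pos":[-20,-35,-50],"spin":0}
    - {"jaw":1,"delta_pos":[-65,-35,-70],"spin":0}
    - {"jaw":1,"delta_pos":[-65,-35,-70],"spin":0}
    - {"jaw":1,"delta_pos":[-65,-35,-70],"spin":0}
    - {"jaw":1,"delta_pos":[-65,-35,-70],"spin":0}

```text
time_s: 40.5
ee_pos: [486.7, 30.7, 186.0]
ee_rot: [-173.1, -1.0, 98.5]
force: [0.3, -0.2, 0.2]
gripper_width: 0.8
```

Run:
```python
from h import *
rep()
W=cams.calibration('wrist')
im=cams.grab_frame('wrist');cv2.imwrite("pics/wrist20.png",im[:,:,::-1])
im=cams.grab_frame('side');cv2.imwrite("pics/side20.png",cv2.resize(im[150:350,200:400,::-1],None,fx=3,fy=3,interpolation=cv2.INTER_CUBIC))
im=cams.grab_frame('scene');cv2.imwrite("pics/scene20.png",im[:,:,::-1])
print(proj('wrist',tw(p,[(-9,221,130.5),(-9,156,130.5),(8,185,132),(145,242,108),(-145,242,108)])).round())
```

```text
t 40.5 case [-56.5 119.9 186. ] Fcase [ 0.3 -0.3  0.2] rot [-173.11   -1.01   98.49] w 0.8
[[369.  64.]
 [362. 176.]
 [395. 128.]
 [644.  26.]
 [156.  37.]]
```

View pics/wrist20.png

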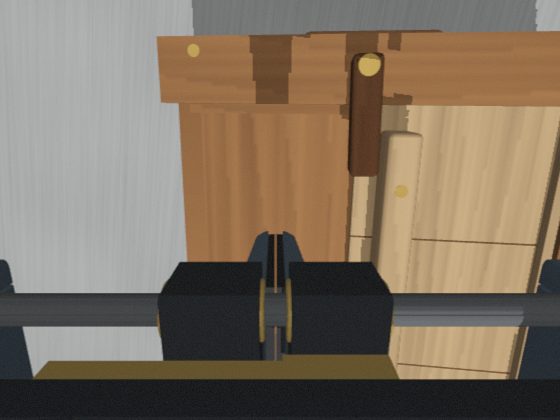

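View pics/side20.png

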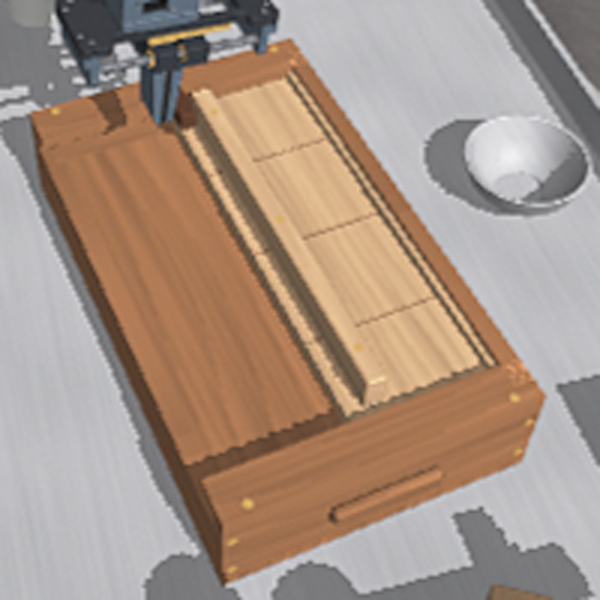

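View pics/scene20.png

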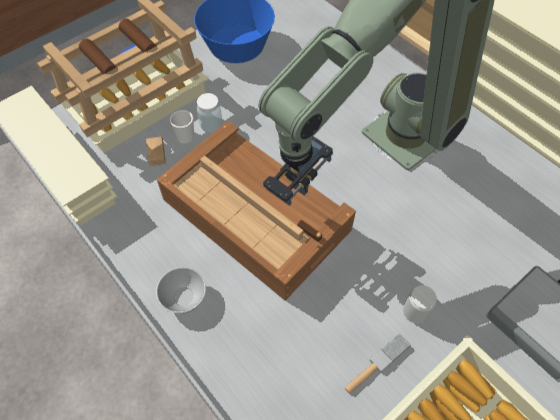

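Run:
```python
from h import *
rep((0,-60,400))
```

```text
t 40.65 case [-56.4 119.7 186.2] Fcase [ 0.1  0.8 -0.6] rot [-173.12   -1.     98.5 ] w 0.7
d [-176.    29.8 -222.1]
```

>>> apply_moves:
  plan:
    - {"jaw":1,"delta_pos":[0,0,-50],"spin":0}
    - {"jaw":1,"delta_pos":[-30,5,-100],"spin":0}
    - {"jaw":1,"delta_pos":[-70,10,-140],"spin":0}
    - {"jaw":1,"delta_pos":[-110,20,-180],"spin":0}
    - {"jaw":1,"delta_pos":[-150,30,-210],"spin":0}
    - {"jaw":1,"delta_pos":[-176,30,-222],"spin":0}
    - {"jaw":1,"delta_pos":[-176,30,-222],"spin":0}
    - {"jaw":1,"delta_pos":[-176,30,-222],"spin":0}

```text
time_s: 41.65
ee_pos: [568.9, -137.9, 399.1]
ee_rot: [-173.0, -1.1, 98.5]
force: [-0.2, 0.1, -0.1]
gripper_width: 0.2
```

Run:
```python
from h import *
rep()
c=cams.calibration('wrist')
im=cams.grab_frame('wrist');cv2.imwrite("pics/wrist21.png",im[:,:,::-1])
import pickle;pickle.dump(c,open('w21.pkl','wb'))
im=cams.grab_frame('scene');cv2.imwrite("pics/scene21.png",cv2.resize(im[110:310,140:370,::-1],None,fx=3,fy=3,interpolation=cv2.INTER_CUBIC))
```

```text
t 41.65 case [ 1.000e-01 -5.890e+01  3.991e+02] Fcase [-0.1  0.1 -0.1] rot [-173.04   -1.07   98.55] w 0.2
```

View pics/wrist21.png

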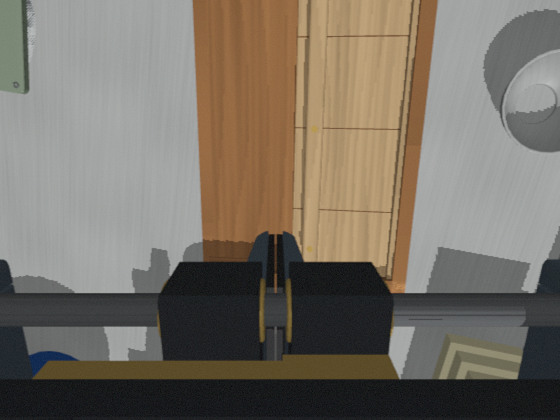

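View pics/scene21.png

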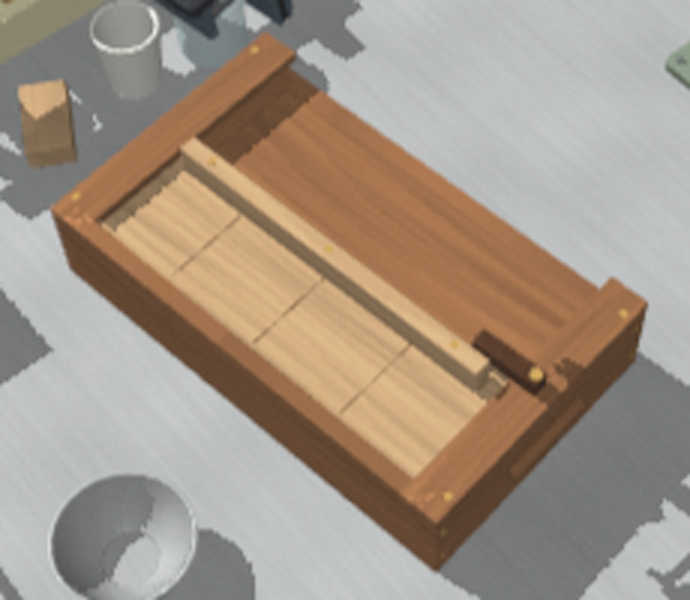

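Run:
```python
import cv2,numpy as np
im=cv2.imread('pics/wrist21.png')
c=im[0:290,285:440]; r=cv2.resize(c,None,fx=5,fy=2,interpolation=cv2.INTER_CUBIC);cv2.imwrite('pics/c3.png',r)
g=im.sum(2)//3
for v in (20,100,180,260): print(v,g[v,375:425])
```

```text
20 [148 148 150 149 148 144 140 140 138 142 141 144 155 153 151 150 148 147
 147 146 144 146 145 147 150 149 150 148 149 151 156 150 150 150 137  93
  85 122 141 143 146 143 123  70  87  99 102 101 100  98]
100 [148 145 148 152 152 151 153 147 145 144 146 145 143 143 147 150 154 155
 152 153 151 150 151 152 152 138 108  91  81 113 137 137 140 124  86  70
  90  98  97  99  97  95  98  97  99  97  99 100  97  95]
180 [152 150 149 151 150 146 143 140 143 150 155 155 152 149 148 154 153 152
 135  94  79 109 136 134 136 120  80  79 105 105 104 101 104 106 107 104
 103 102 101 104 102 109 141 169 169 167 167 168 166 168]
260 [149 145 145 151 157 159 157 157 153 156 154 134  88 115 148 147 132  94
  74  87 109 109 109 110 109 107 108 107 109 105 107 106 117 145 163 162
 163 163 164 165 166 165 163 163 163 162 162 162 162 163]
```

View pics/c3.png

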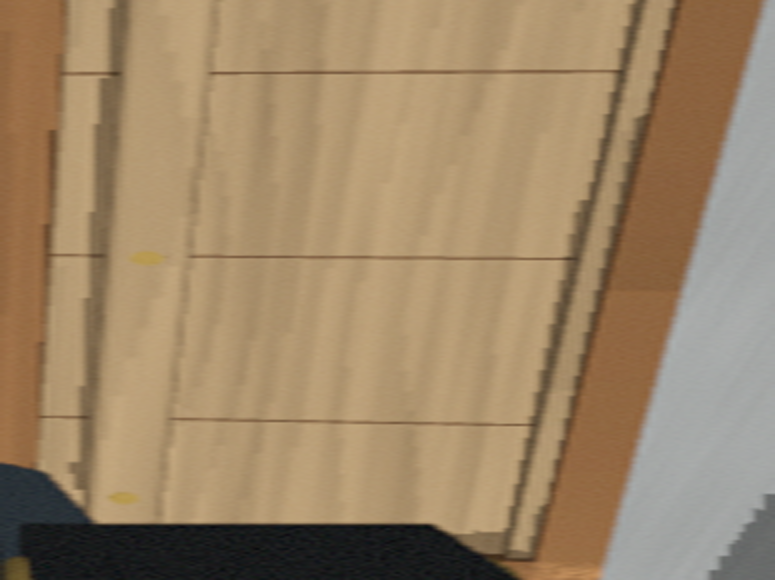

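Run:
```python
from h import *
import pickle
c=pickle.load(open('w21.pkl','rb'))
g=cv2.cvtColor(cv2.imread('pics/wrist21.png'),cv2.COLOR_BGR2GRAY).astype(float)
L={'lid':(94,[]),'dark2':(108,[]),'outer':(108,[])}
hsv=cv2.cvtColor(cv2.imread('pics/wrist21.png'),cv2.COLOR_BGR2HSV)[:,:,1].astype(float)
near=[]
for v in range(8,275,3):
    row=g[v]; o=418-(v-8)*0.105
    # lid edge: first falling below 125 between
    u0=int(np.interp(v,[20,100,180,260],[402,394,387,380]))
    k=next(u for u in range(u0,u0+20) if row[u]<122); s=k-1+(row[k-1]-122)/(row[k-1]-row[k])
    L['lid'][1].append((s,v))
    k1=next(u for u in range(k+1,k+12) if row[u]>125); k2=next(u for u in range(k1,k1+14) if row[u]<115)
    L['dark2'][1].append((k2-1+(row[k2-1]-115)/(row[k2-1]-row[k2]),v))
    r=hsv[v]; 
    kk=next((u for u in range(k2+3,460) if r[u]<70),None)
    if kk: L['outer'][1].append((kk-1+(r[kk-1]-70)/(r[kk-1]-r[kk]),v))
    kk=next((u for u in range(150,260) if r[u]>70),None)
    if kk: near.append((kk-1+(70-r[kk-1])/(r[kk]-r[kk-1]),v))
L['near']=(76,near)
for k,(z,q) in L.items():
    P=np.array([tc(p,ray('w',u,z,c))[0] for u in q]); 
    for _ in range(3):
        f=np.polyfit(P[:,1],P[:,0],1);e=P[:,0]-np.polyval(f,P[:,1]);P=P[abs(e)<2*e.std()+.2]
    print(k,'slope',round(f[0],4),'x@-190,0,190',np.polyval(f,[-190,0,190]).round(1),len(P),P[:,1].min().round(),P[:,1].max().round(),e.std().round(2))
```

```text
lid slope 0.0083 x@-190,0,190 [116.  117.5 119.1] 83 -183.0 132.0 0.57
dark2 slope 0.008 x@-190,0,190 [121.4 122.9 124.4] 89 -189.0 129.0 0.61
outer slope 0.0085 x@-190,0,190 [140.8 142.5 144.1] 89 -188.0 128.0 0.1
near slope 0.009 x@-190,0,190 [-148.3 -146.6 -144.9] 85 -200.0 144.0 0.13
```

```bash
python3 -c "
from workcell import env
print(env.job_done(), env.state()['time_s'])"
```

```text
the job is handed in; nothing more can be done
the job is handed in; nothing more can be done
```

The lid is closed and bedded, the turn-button is across behind the batten, and I handed the job in with the clock at about 41.7 s of the 69 s allowed. `env.job_done()` gives no verdict, so these are my own checks.

**Moving the lid:** I worked it home with the shut fingertips, pushing the left and right ends in turn. The left end is the one that drags, sliding at about 6–8 N. Near home, each end and then the middle stopped dead under 12–16 N along the slide. The highest total force I read on the tool was about 20 N, but I only read it at the end of each move.

**Turn-button:** I swung it in until it met its stop, with 12 N on it and no further travel, and then backed the arm clear.

**Last checks:**
- **Squareness:** the lid's far edge runs parallel to the case to within about 0.001 rad in the last wrist picture.
- **Distance home:** the far edge reads about 117.5 mm in my case frame. Corrected for that frame's 2.5 mm error at the far wall, that is about 120 mm, against the 116.5 mm needed.
- **Button angle:** its pivot and tip sit where a button at about 1.57 rad should appear in the picture.
- **Things beside the case:** those I could see in the pictures stand where they were.

**What disagreed:**
- My first fit of the case pose was off by about 2 mm and 0.008 rad. This made the two ends' contact readings differ by 3 mm, though both were home.
- The gap between button and batten looks like only about 3 mm, just under the 4 mm given. The batten's edge was hard to place exactly.
- The tool gradually tilted to about 7° under the pushes, with no effect on the result that I could see.

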